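# Lock the filing-block mount with its linchpin

### The arm

A 6-joint arm with a two-finger parallel gripper is mounted at the origin on the work surface. World frame = base frame: x ahead of the robot, y to its left, z up, the work surface at z = 0. Lengths are in m, angles in degrees, forces in N, time in s.
With the tool pointing down it reaches from about 0.4 to 0.825 m from the base axis. Payload 7 kg.
Tool frame: the origin (TCP) lies at the very end of the fingers, on their centre line; the grasp point (between the pads) lies 19 mm behind it (ctrl.tcp_to_grasp is the distance from the TCP to the grasp point, in m); z points along the fingers, x is the direction in which the jaws open and shut, and the axes are right-handed (so a half turn about z gives the same grasp; the last joint's range is limited). The gripper opens to 88 mm and grips with 3 to 60 N. Pads are 19 mm wide; open, the fingers measure 130 mm over their backs; the gripper's body (78 mm by 193 mm) begins 47 mm behind the grasp point.
Start: joints at [-56.488, 20.546, 0.682, 0, -70.136, -16.507], TCP at [0.197, -0.645, 0.198] pointing down, gripper open.
Joint ranges: [-176.03, 176.03], [-82.01, 121.73], [-58.28, 71.71], [-173.87, 95.51], [-174.79, -0.11], [-173.66, 173.66]. Speed limits (degrees/s): [136.94, 136.94, 172.46, 180, 180, 180].

### API

Orientations are given as [roll, pitch, yaw] about the fixed x, y, z axes, in that order (R = Rz(yaw) Ry(pitch) Rx(roll)).
In Python, from plant import sensors, vision, ticket, ctrl gives the robot as it stands. The module is installed in compiled form; this text tells all that it offers.
- The arm moves only by the tool drive_tool, never from a script. Its argument "moves" is a list of rows, each a list of 6 numbers: the shift along the tool's x, y, z in units of 0.15 m (1.0 is 0.15 m), then the turn, a rotation vector about the tool's x, y, z in units of 60 degrees (1.0 is 60 degrees). In form: [[dx, dy, dz, rx, ry, rz], ...]. A call has 1 to 8 rows; each row is the pose to reach, as a shift and turn from the pose measured when the call began, along the tool's axes at that moment; what a row does not reach only later rows make up. A row lasts 1/10 s, in which the tool goes at most 50 mm and 8.59 degrees, less where a joint would pass 70% of its speed; a pose out of reach is approached as far as the arm can. A call with a number of a shift or a turn outside -1 to 1 is refused whole. A call with a gripper value outside its range is refused whole. "fingers" is the opening, from -1 (shut) to 1 (fully open), set as the call begins (left out, the last holds). The fingers move at their own pace and stop on an object; the grip force is fixed at half the most. Time passes only in rows, so rows that repeat a pose let the fingers close. It gives the time, the measured TCP pose, the force and the opening at its end, in the units of the state.
- sensors.get_obs(): the state, without advancing time (a new reading comes with each control period).
- vision.snapshot(name): name is "scene" or "top" or "wrist"; returns a dict with "pixels" (480x640x3 uint8, red, green, blue), "fx", "fy", "cx", "cy" (pixels), "k1" (the pictures are not rectified: a ray, as slopes to the right and down, at radius r is drawn at 1 + k1 r^2 times it, then the intrinsics apply), "R" (3x3) and "t" (3): a world point X has camera coordinates R X + t. Camera axes: x right, y down, z forward; pixel columns grow to the right and rows downward; lengths in m; the calibration is good to about 2 mm. A picture is of the moment at which its call begins. There is no depth.
- ticket.close_job(): hands the job in, once; it reports no verdict.
The state is a dict: "clock": time; "joint_pos": joint angles; "qvel": joint speeds; "tau": joint torques, N m; "tool_pos": TCP position; "orientation": TCP orientation; "force": force on the tool from outside, world axes, zero at the start; "moment": the same for the moment, N m; "opening": finger opening in m.
Only numpy, scipy, OpenCV 4.12 (cv2) and the standard library are available. Lean on these libraries where they do the work, as an engineer would, in place of code of your own. Each camera call takes 0.05 s, during which the arm holds its last target.

### The job

Take the red-headed linchpin out of the wooden stand, feel for the cross hole near the free end of the steel spigot on the filing-block mount, and push the pin in from above until it is fully home, with its ring open and on the side of the spigot's free end. Then swing the sprung ring down over the spigot's end until it snaps shut under the pin, and let go. Work gently: do not press the pin or its ring against the mount with more than about 30 N, do not push on the mount with the gripper, and leave the other things on the bench as they are.

Things in the scene. Friction and masses are not known exactly. Their poses are not given: they have to be found in the camera images.
- linchpin: Linchpin, 0.13 kg, upright in a loose hole of the wooden stand at the start. Origin: centre of the underside of its brass collar (23 mm diameter, 3 mm thick); z up through the head. Shank below: 11 mm diameter, 28 mm long, the last 7 mm tapering to 7 mm at the tip. A wire ring is hinged across the pin 5.5 mm above the origin (hinge along y) and, open, lies level on the pin's -x side.
- head (a point): Grasp point in the linchpin's red grip block, 33 mm above the pin's origin. The block is 18 mm along the pin's x and 14 mm along y (pinch these y faces), from 11 to 43 mm above the pin's origin. The ring's wires pass below it: keep the fingertips 9 mm or more above the pin's origin.
- bow (a point): Middle of the rounded far end of the ring's bow, 38 mm from the hinge line. The ring is a U of 4 mm steel wire, wire centres 18 mm to each side of the pin's axis. Press here, from above, to swing it down.
- ring (a joint): Angle of the sprung ring: 0 open, level on the pin's -x side; 1.57 shut, hanging down with its bow under the pin's tip. An over-centre spring holds it at either end. Pressed down at the bow's end it resists with 3 to 5 N until 0.79 rad (bow end 27 mm out from and 27 mm below the hinge), then snaps shut by itself. Once past that it is safe to let go.
- hole_in (a point): On the fixed mount: level with the spigot's top face (80 mm above the bench), on its centre line, where the cross hole would be with the spigot clamped fully IN. z up, -x towards the spigot's free end. The spigot is clamped 3 to 28 mm farther out (differs each time, not measured): the real hole is that far from this point towards -x, on the centre line in y. Home, the pin's collar lies on the top face.
- sleeve (a point): Top middle of the front end of the dark sleeve that carries the spigot (50 mm wide, 6 mm higher than the spigot's top). The spigot is a rigid flat bar 24 mm wide (y), 18 mm high, free below at its end. Its vertical through hole is 13 mm in diameter, centred 16 mm from the bar's free end. It does not slide under working forces.
- mount: Fixed mount of the filing block: grey foot, 100 mm wide, dark sleeve, flat spigot towards -x and notched wooden filing block (ending 215 mm from the origin, top 78 mm high) towards +x. Origin on the bench, 80 mm below the point 14 mm from hole_in towards -x; z up. Pressure of the pin on it counts as the sum of all contacts, so a pin jammed askew in the hole counts for more than the net push.
- stand: Fixed wooden stand, 120 mm (x) by 130 mm (y), 42 mm high, origin at the centre of its underside. The linchpin stands at x = -12 mm, y = 0; three loose steel punches, 12 mm thick and standing up to 36 mm out of the top, at x = 42 mm, y = -45, 0 and 45 mm.
- tray: Fixed grey tray, 130 by 150 mm, 22 mm high, with a brass doming punch and a small jar in it, origin at the centre of its underside; leave it alone.
- punch0: Steel punch in the stand, origin at its foot, 66 mm long. Leave it where it is.
- punch1: Steel punch in the stand, origin at its foot, 70 mm long. Leave it where it is.
- punch2: Steel punch in the stand, origin at its foot, 62 mm long. Leave it where it is.
- doming_ball: Brass doming punch head, 32 mm across, 31 mm high, origin under its foot. Leave it where it is.
- bead_jar: Small clear jar, 40 mm across, 45 mm high, origin under its foot. Leave it where it is.
- mallet: Wooden-handled hammer lying on the bench, 220 mm long, origin in its middle. Leave it where it is.
- pot: White ceramic cup, 64 mm across, 55 mm high, origin under its foot. Leave it where it is.
Things that resemble listed ones, but are neither listed nor needed, are in the scene too. Leave any purple look-alike of the linchpin alone. Leave any orange look-alike of the mount alone.

How it is judged:
By the outcome, as a careful person would: the job done as asked, in the order asked, and still so for the second after the job is handed in, with the robot touching nothing.
It also fails if it takes over 64 s, if anything falls off the work surface, if the arm or the gripper's body presses on something with over 40 N, if the wrist force passes 120 N, or if a joint passes its speed limit or range.

## Working session

There is one attempt and no reset: what is moved stays moved. The work goes in short steps, Python scripts to look and compute and a tool call to move; the robot and the scene stay as the last step left them, time stands still between calls to the robot, and variables do not carry over. Pictures are saved under pics/ and viewed, and the job is handed in when it is done.

Besides the shell and the picture viewer there is one more tool, called by a JSON object that holds its "op" and its "data", one argument or row to a line. drive_tool: Moves the arm, as the interface text tells. Shifts and turns lie within -1 to 1; 1 stands for 0.15 m of shift or 60 degrees of turn. Its arguments: {"type":"object","properties":{"moves":{"type":"array"},"fingers":{"type":"number"}},"required":["moves"]}

```bash
mkdir -p pics; ls
python3 - <<'E'
from plant import sensors, vision, ticket, ctrl
import cv2
print(sensors.get_obs()); print(ctrl.tcp_to_grasp)
for n in ["scene","top","wrist"]:
    s=vision.snapshot(n); cv2.imwrite(f"pics/{n}0.png",s["pixels"][:,:,::-1])
    print(n,{k:s[k] for k in s if k!="pixels"})
E
```

```text
pics
{'clock': 0.0, 'joint_pos': array([-5.64890219e+01,  2.05928264e+01,  6.32460687e-01, -1.83723182e-02,
       -7.01354810e+01, -1.65068842e+01]), 'qvel': array([ 0.02667789,  0.0834913 , -0.06963998,  0.02256247, -0.04786469,
       -0.02909827]), 'tau': array([ 1.10818610e-04, -5.82724214e+01,  2.93062305e+01,  6.99745148e+00,
        7.05741797e-03, -1.54878280e-04]), 'tool_pos': array([ 0.19719483, -0.64498542,  0.19660255]), 'orientation': array([-1.79989324e+02, -9.68038276e-02,  1.06997828e+02]), 'force': array([ 0.16710699, -0.52911128, -0.29402793]), 'moment': array([-0.00263969,  0.02508497, -0.00385127]), 'opening': 0.08784439392100804}
0.0188
scene {'fx': 487.8998708022322, 'fy': 487.8998708022322, 'cx': 324.66139222602015, 'cy': 240.79514933891832, 'k1': -0.0331300569534115, 'R': array([[ 0.81844053,  0.57449377,  0.01058321],
       [ 0.48443586, -0.68000242, -0.55038041],
       [-0.30899351,  0.45558052, -0.83484693]]), 't': array([-0.32544511, -0.15625618,  1.27125803])}
top {'fx': 570.4518321467702, 'fy': 570.4518321467702, 'cx': 323.4577628952516, 'cy': 241.35753197767306, 'k1': -0.16578430204604583, 'R': array([[ 0.00616705, -0.99997958, -0.00167529],
       [-0.98523398, -0.00578944, -0.17111543],
       [ 0.17110224,  0.00270583, -0.98524956]]), 't': array([-0.03447088,  0.39187066,  1.41831929])}
wrist {'fx': 408.8866443012102, 'fy': 408.8866443012102, 'cx': 321.95787363417094, 'cy': 238.94786446736288, 'k1': 0.008022343208189323, 'R': array([[-0.29244977,  0.95628023,  0.00111681],
       [ 0.90963927,  0.27782536,  0.30881948],
       [ 0.29500769,  0.09133008, -0.95112001]]), 't': array([ 0.6733799 , -0.03930284,  0.39285057])}
```

View pics/scene0.png

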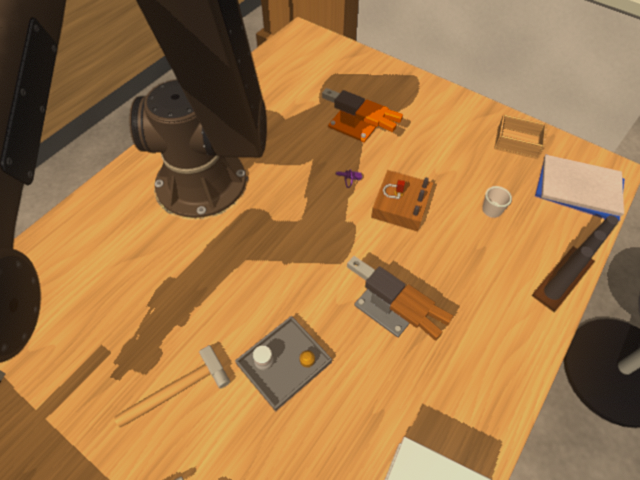

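View pics/top0.png

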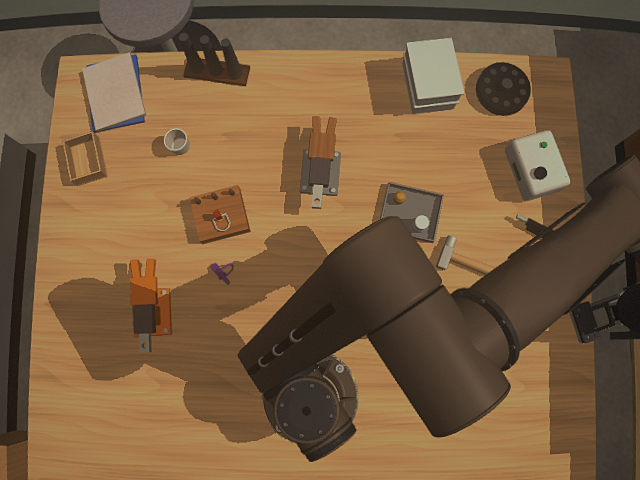

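View pics/wrist0.png

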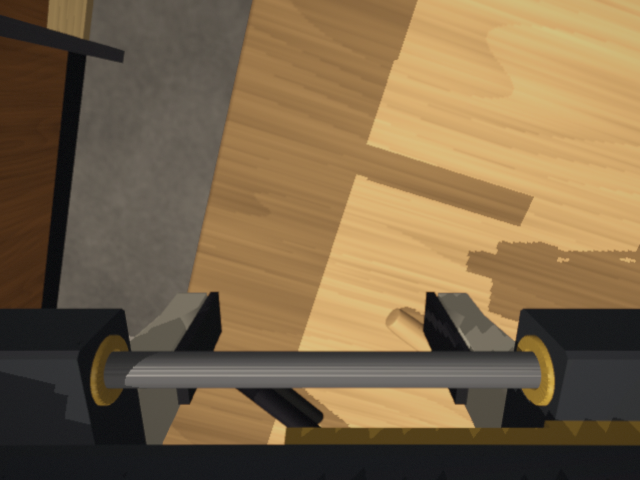

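Run:
```python
import cv2
t=cv2.imread("pics/top0.png"); s=cv2.imread("pics/scene0.png")
def crop(im,x,y,w,h,f,n): cv2.imwrite(f"pics/{n}.png",cv2.resize(im[y:y+h,x:x+w],None,fx=f,fy=f,interpolation=cv2.INTER_CUBIC))
crop(t,180,175,80,75,8,"c_ts"); crop(t,280,110,75,105,5.5,"c_tm"); crop(s,365,165,80,70,8,"c_ss"); crop(s,340,250,120,95,6,"c_sm")
```

```text
(no output)
```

View pics/c_ts.png

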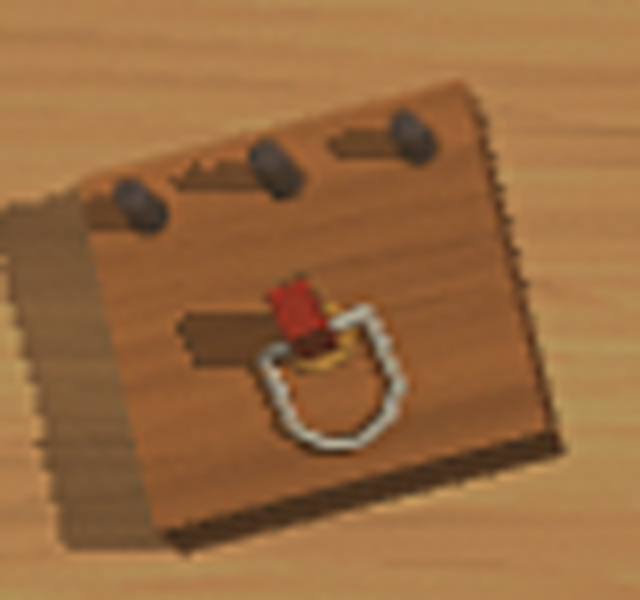

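View pics/c_tm.png

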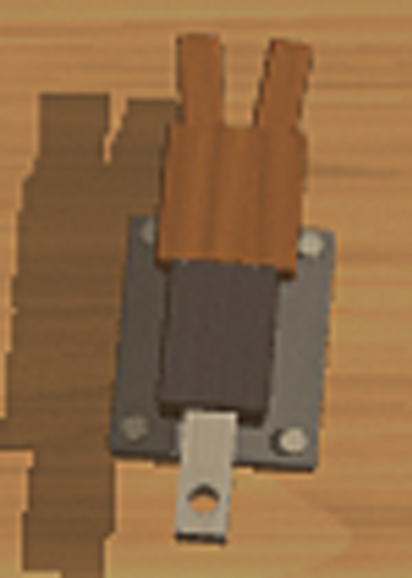

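View pics/c_ss.png

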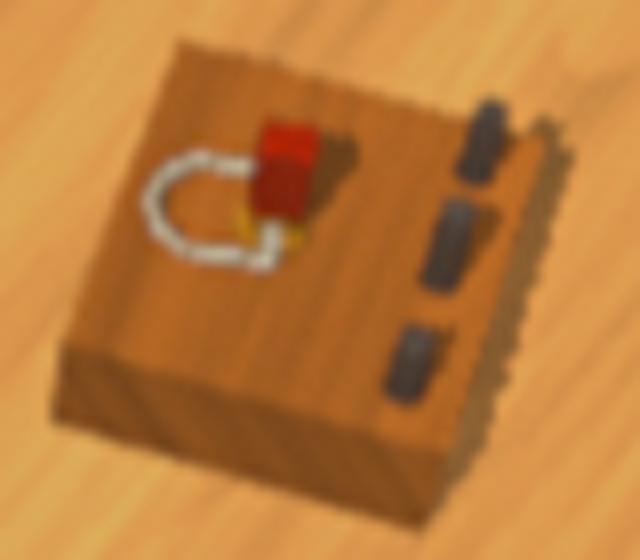

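View pics/c_sm.png

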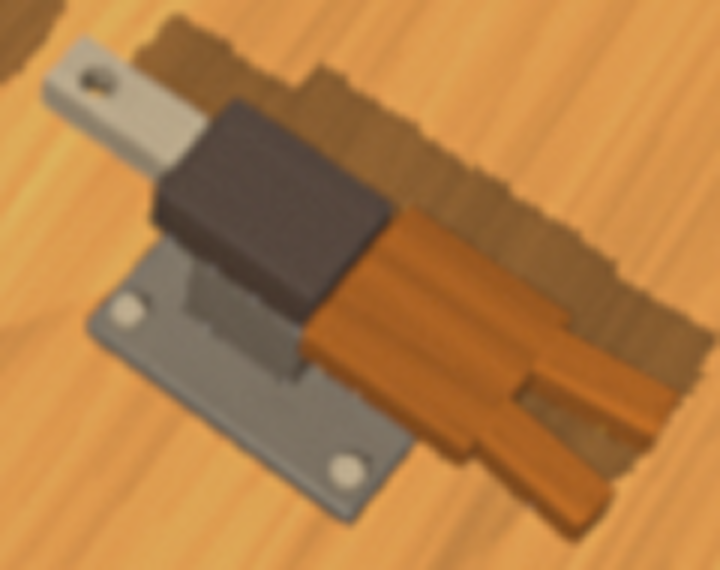

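```bash
cat > h.py <<'E'
import numpy as np, cv2
def ray(c,u,v):
    K=np.array([[c["fx"],0,c["cx"]],[0,c["fy"],c["cy"]],[0,0,1]])
    p=cv2.undistortPoints(np.array([[[u,v]]],float),K,np.array([c["k1"],0,0,0.]))[0,0]
    R=np.array(c["R"]);t=np.array(c["t"])
    return -R.T@t, R.T@np.array([p[0],p[1],1])
def at(c,u,v,z):
    o,d=ray(c,u,v); return o+d*(z-o[2])/d[2]
def proj(c,X):
    K=np.array([[c["fx"],0,c["cx"]],[0,c["fy"],c["cy"]],[0,0,1]])
    r,_=cv2.Rodrigues(np.array(c["R"]))
    return cv2.projectPoints(np.atleast_2d(np.array(X,float)),r,np.array(c["t"],float),K,np.array([c["k1"],0,0,0.]))[0][:,0]
def crop(im,x,y,w,h,f,n): cv2.imwrite(f"pics/{n}.png",cv2.resize(im[y:y+h,x:x+w,::-1],None,fx=f,fy=f,interpolation=cv2.INTER_CUBIC))
def tri(*rs):
    A=0;b=0
    for o,d in rs:
        d=d/np.linalg.norm(d);P=np.eye(3)-np.outer(d,d);A=A+P;b=b+P@o
    X=np.linalg.solve(A,b); return X,[np.linalg.norm((np.eye(3)-np.outer(d,d)/(d@d))@(X-o)) for o,d in rs]
E
cat > m1.py <<'E'
from h import *
import json,pickle
from plant import vision
T=vision.snapshot("top");S=vision.snapshot("scene")
pickle.dump(dict(T={k:T[k] for k in T if k!="pixels"},S={k:S[k] for k in S if k!="pixels"}),open("cams.pkl","wb"))
def px(x,y,ox,oy,f): return (x+.5)/f-.5+ox,(y+.5)/f-.5+oy
np.set_printoptions(precision=4,suppress=True)
print("stand top:")
C=[]
for p in [(85,187),(465,85),(553,435),(165,533)]:
    C.append(at(T,*px(*p,180,175,8),.042));print(C[-1])
C=np.array(C);print(C.mean(0),[np.linalg.norm(C[i]-C[i-1]) for i in range(4)])
C2=np.array([at(S,*px(*p,365,165,8),.042) for p in [(180,42),(552,140),(440,450),(68,345)]])
print(C2,C2.mean(0),[np.linalg.norm(C2[i]-C2[i-1]) for i in range(4)])
print("hole T",at(T,*px(204,500,280,110,5.5),.08),"S",at(S,*px(98,81,340,250,6),.08))
print("hole tri",tri(ray(T,*px(204,500,280,110,5.5)),ray(S,*px(98,81,340,250,6))))
print("end T",[at(T,*px(*p,280,110,5.5),.08) for p in [(176,533),(227,538)]],"S",[at(S,*px(*p,340,250,6),.08) for p in [(84,37),(44,87)]])
print("sleeve T",[at(T,*px(*p,280,110,5.5),.086) for p in [(160,404),(264,412)]],"S",[at(S,*px(*p,340,250,6),.086) for p in [(237,100),(157,185)]])
print("block T",[at(T,*px(*p,280,110,5.5),.078) for p in [(180,37),(222,37),(272,40),(312,45)]])
print("bow tri",tri(ray(T,*px(335,445,180,175,8)),ray(S,*px(148,203,365,165,8))))
E
python3 m1.py
```

```text
stand top:
[0.5029 0.3141 0.042 ]
[0.537  0.1909 0.042 ]
[0.4216 0.1586 0.042 ]
[0.3892 0.2824 0.042 ]
[0.4627 0.2365 0.042 ] [np.float64(0.11795273878443728), np.float64(0.12781772619058546), np.float64(0.11976381075349758), np.float64(0.12799977650255592)]
[[0.3932 0.2827 0.042 ]
 [0.5094 0.3161 0.042 ]
 [0.5389 0.1899 0.042 ]
 [0.4283 0.1588 0.042 ]] [0.4675 0.2369 0.042 ] [np.float64(0.12882638712901134), np.float64(0.1209083754390213), np.float64(0.12958062187870337), np.float64(0.11494741195340945)]
hole T [ 0.4875 -0.0147  0.08  ] S [ 0.4897 -0.016   0.08  ]
hole tri (array([ 0.4886, -0.0144,  0.0766]), [np.float64(0.00033020040128071206), np.float64(0.0003302004012806775)])
end T [array([ 0.472 , -0.0021,  0.08  ]), array([ 0.4698, -0.0252,  0.08  ])] S [array([ 0.4755, -0.0034,  0.08  ]), array([ 0.4753, -0.0292,  0.08  ])]
sleeve T [array([0.5308, 0.0056, 0.086 ]), array([ 0.5273, -0.0417,  0.086 ])] S [array([0.5357, 0.0028, 0.086 ]), array([ 0.531 , -0.0425,  0.086 ])]
block T [array([ 0.7125, -0.0014,  0.078 ]), array([ 0.7125, -0.0211,  0.078 ]), array([ 0.7112, -0.0447,  0.078 ]), array([ 0.7088, -0.0635,  0.078 ])]
bow tri (array([0.4179, 0.2285, 0.0336]), [np.float64(0.0023443358277198153), np.float64(0.002344335827719869)])
```

{"op": "drive_tool", "data": {
  "moves": [
    [0.21,0.25,-0.1,0,0,0],
    [0.42,0.5,-0.2,0,0,0],
    [0.64,0.75,-0.3,0,0,0],
    [0.85,1,-0.3,0,0,0],
    [0.85,1,-0.3,0,0,0]
  ]
}}

```text
clock: 0.75
tool_pos: [0.306, -0.4761, 0.2436]
orientation: [179.9, 0.0, 107.2]
force: [-0.4, -0.8, 1.1]
opening: 0.0876
```

{"op": "drive_tool", "data": {
  "moves": [
    [0.25,0.22,0,0,0,0],
    [0.5,0.44,0,0,0,0],
    [0.75,0.66,0,0,0,0],
    [1,0.9,0,0,0,0],
    [1,0.9,0,0,0,0]
  ]
}}

```text
clock: 1.25
tool_pos: [0.3922, -0.2894, 0.2441]
orientation: [179.8, 0.1, 107.5]
force: [0.5, -1.4, -0.2]
opening: 0.0875
```

```bash
cat > d.py <<'E'
import sys,numpy as np
from scipy.spatial.transform import Rotation as Ro
from plant import sensors
np.set_printoptions(precision=4,suppress=True)
o=sensors.get_obs()
R=Ro.from_euler("xyz",o["orientation"],degrees=True)
print("t",round(o["clock"],2),"pos",o["tool_pos"],"rpy",o["orientation"],"F",o["force"],"M",o["moment"],"op",o["opening"])
if len(sys.argv)>1:
    a=[float(v) for v in sys.argv[1:]]
    d=R.inv().apply(np.array(a[:3])-o["tool_pos"])/.15
    rv=(R.inv()*Ro.from_euler("xyz",a[3:6],degrees=True)).as_rotvec(degrees=True)/60
    print("units",d,rv)
E
python3 d.py .44 .22 .25 180 0 105.7
```

```text
t 1.25 pos [ 0.3922 -0.2894  0.2441] rpy [179.7984   0.0564 107.4676] F [ 0.4602 -1.4446 -0.2043] M [-0.0344  0.0021 -0.0346] op 0.08750711337518027
units [ 3.144   1.3234 -0.0377] [0.0034 0.0009 0.0295]
```

{"op": "drive_tool", "data": {
  "moves": [
    [0.33,0.17,0,0,0,0],
    [0.66,0.34,0,0,0,0],
    [1,0.5,0,0,0,0],
    [1,0.5,0,0,0,0]
  ]
}}

```text
clock: 1.65
tool_pos: [0.4189, -0.1214, 0.2444]
orientation: [179.7, 0.0, 107.6]
force: [-0.9, -0.2, -0.4]
opening: 0.0879
```

{"op": "drive_tool", "data": {
  "moves": [
    [0.33,0.15,0,0,0,0],
    [0.66,0.3,0,0,0,0],
    [1,0.45,0,0,0,0],
    [1,0.45,0,0,0,0]
  ]
}}

```text
clock: 2.05
tool_pos: [0.4384, 0.045, 0.2447]
orientation: [179.7, 0.0, 107.7]
force: [-0.2, -1.2, 0.9]
opening: 0.0874
```

```bash
python3 d.py .44 .22 .25 180 0 105.7
python3 - <<'E'
from plant import vision
import cv2,pickle
s=vision.snapshot("wrist");pickle.dump(s,open("w1.pkl","wb"));cv2.imwrite("pics/w1.png",s["pixels"][:,:,::-1])
E
```

```text
t 2.05 pos [0.4384 0.045  0.2447] rpy [179.7049   0.0262 107.7061] F [-0.2073 -1.1772  0.8937] M [-0.1141  0.0568  0.0206] op 0.08742257042062028
units [ 1.1081  0.3651 -0.0338] [0.0049 0.0004 0.0334]
```

View pics/w1.png

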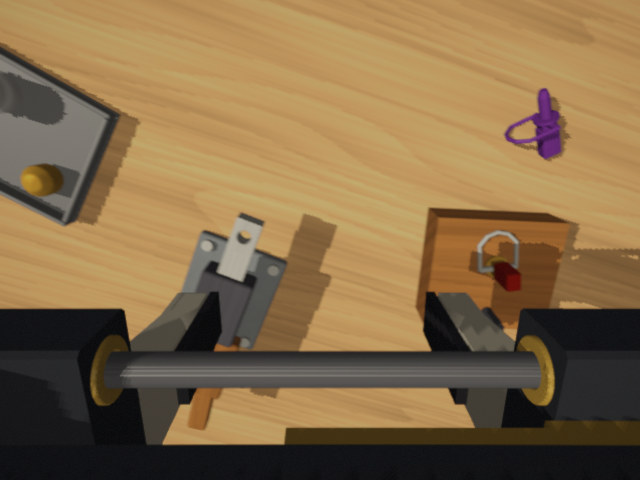

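Run:
```python
from h import *;import pickle
s=pickle.load(open("w1.pkl","rb"));p=s["pixels"]
crop(p,420,200,160,130,5,"w1s");crop(p,180,205,120,145,4.1,"w1m")
```

```text
(no output)
```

View pics/w1s.png

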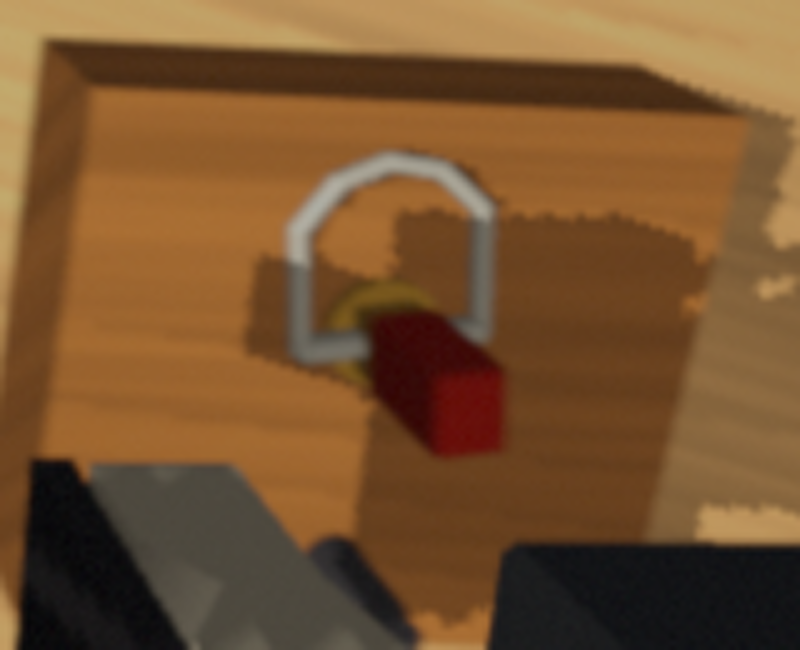

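View pics/w1m.png

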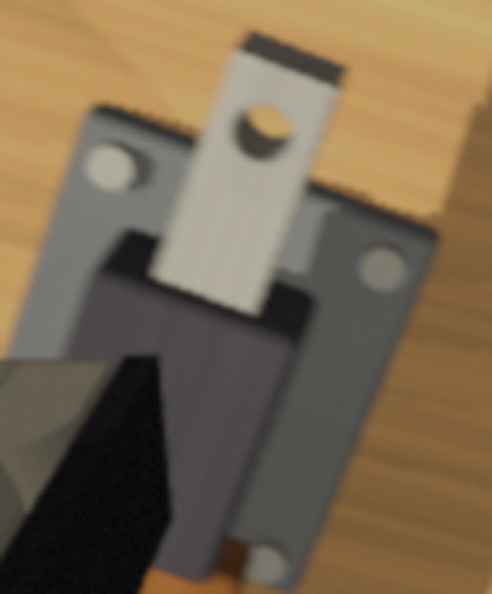

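Run:
```python
from h import *;import pickle
np.set_printoptions(precision=4,suppress=True)
W=pickle.load(open("w1.pkl","rb"))
def px(x,y,ox,oy,f): return (x+.5)/f-.5+ox,(y+.5)/f-.5+oy
a=lambda p,z:at(W,*px(*p,420,200,5),z)
b=lambda p,z:at(W,*px(*p,180,205,4.1),z)
def ang(p,q): d=q-p;return np.degrees(np.arctan2(d[1],d[0]))
z=.0475
L0,L1,R0,R1,B=[a(p,z) for p in [(300,230),(300,350),(483,215),(483,333),(397,160)]]
print("wires",L0,L1,R0,R1,"bow",B, ang(L0,L1),ang(R0,R1),"hinge",ang(L1,R1)-90,"wid",np.linalg.norm(L1-R1))
print("hingemid",(L1+R1)/2, "bow->",ang(B,(L1+R1)/2),np.linalg.norm(B-(L1+R1)/2))
h=[a(p,.085) for p in [(440,373),(503,372),(503,450),(438,455)]]
print("head",h,np.mean(h,0),ang(h[0],h[1])-90,ang(h[3],h[2])-90,ang(h[0],h[3]),ang(h[1],h[2]))
c=[a(p,.042) for p in [(90,85),(748,118)]];print("stand near",c,ang(*c)-90,np.linalg.norm(c[0]-c[1]))
print("hole",b((263,131),.08),"end",b((238,50),.08),b((338,83),.08),"mid",(b((238,50),.08)+b((338,83),.08))/2, ang(b((238,50),.08),b((338,83),.08))-90)
s=[b(p,.086) for p in [(104,270),(298,345)]];print("sleeve",s,ang(*s)-90,np.mean(s,0))
e=[b(p,.08) for p in [(238,50),(152,272),(338,83),(262,312)]];print("spig",ang(e[0],e[1]),ang(e[2],e[3]))
```

```text
wires [0.4374 0.2103 0.0475] [0.461  0.2211 0.0475] [0.4235 0.2434 0.0475] [0.4464 0.2547 0.0475] bow [0.4182 0.2223 0.0475] 24.58495130431762 26.15739611375689 hinge 23.57837870836191 wid 0.0366690358508291
hingemid [0.4537 0.2379 0.0475] bow-> 23.744934167972552 0.03874473306236839
head [array([0.4473, 0.2279, 0.085 ]), array([0.4436, 0.2388, 0.085 ]), array([0.4579, 0.2458, 0.085 ]), array([0.4625, 0.2348, 0.085 ])] [0.4528 0.2368 0.085 ] 18.76366141902662 22.70190401036625 24.50097101321252 26.301280137678592
stand near [array([0.4234, 0.1609, 0.042 ]), array([0.3901, 0.2873, 0.042 ])] 14.738405357567927 0.13078403692144486
hole [ 0.4877 -0.0128  0.08  ] end [ 0.4714 -0.0226  0.08  ] [0.472  0.0001 0.08  ] mid [ 0.4717 -0.0112  0.08  ] -1.523836494820415
sleeve [array([ 0.528, -0.038,  0.086]), array([0.5326, 0.0079, 0.086 ])] -5.763553528040589 [ 0.5303 -0.015   0.086 ]
spig -5.977736245599763 -2.313397372391035
```

```bash
python3 d.py .453 .2365 .15 180 0 114
```

```text
t 2.1 pos [0.4387 0.0454 0.2446] rpy [179.7175   0.0237 107.724 ] F [1.6212 1.9614 0.5844] M [ 0.2024 -0.146  -0.0356] op 0.08739220382230593
units [1.1844 0.4756 0.6325] [ 0.0047  0.0007 -0.1046]
```

{"op": "drive_tool", "data": {
  "moves": [
    [0.3,0.12,0.1,0,0,-0.03],
    [0.6,0.24,0.2,0,0,-0.06],
    [0.9,0.37,0.3,0,0,-0.1],
    [1,0.42,0.4,0,0,-0.1],
    [1,0.42,0.4,0,0,-0.1]
  ]
}}

```text
clock: 2.6
tool_pos: [0.4528, 0.2088, 0.1821]
orientation: [180.0, 0.1, 113.8]
force: [-0.1, -0.1, -0.6]
opening: 0.0879
```

```bash
python3 d.py .453 .2365 .15 180 0 114
python3 - <<'E'
from plant import vision
import cv2,pickle
from h import crop
s=vision.snapshot("wrist");pickle.dump(s,open("w2.pkl","wb"));cv2.imwrite("pics/w2.png",s["pixels"][:,:,::-1])
E
```

```text
t 2.6 pos [0.4528 0.2088 0.1821] rpy [179.9566   0.1227 113.8301] F [-0.1446 -0.1234 -0.6009] M [-0.1559  0.0624 -0.0372] op 0.08794163936928791
units [0.1687 0.0756 0.2138] [ 0.0007  0.002  -0.0028]
```

View pics/w2.png

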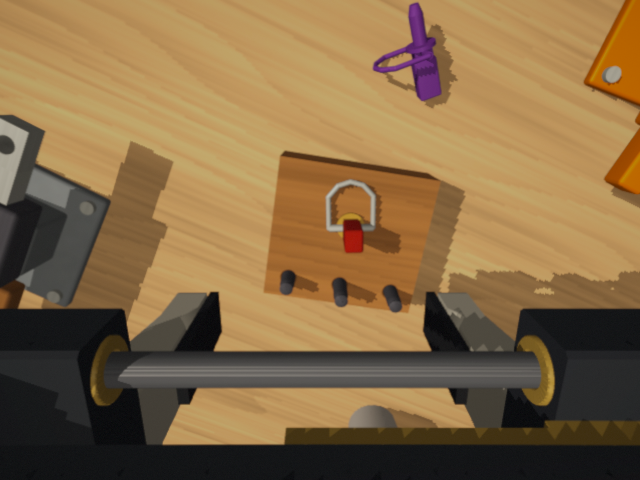

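Run:
```python
from h import *;import pickle
s=pickle.load(open("w2.pkl","rb"));p=s["pixels"]
crop(p,310,170,90,90,7,"w2s")
```

```text
(no output)
```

View pics/w2s.png

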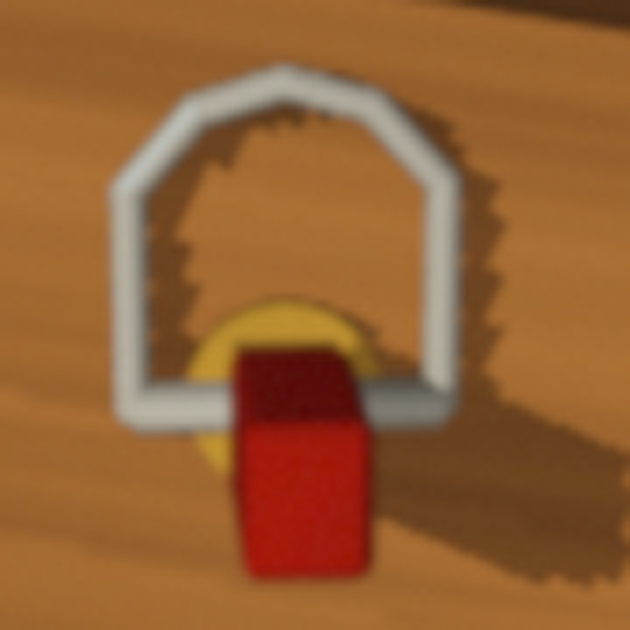

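```bash
python3 - <<'E'
from h import *;import pickle
np.set_printoptions(precision=4,suppress=True)
W=pickle.load(open("w2.pkl","rb"))
def px(x,y,ox,oy,f): return (x+.5)/f-.5+ox,(y+.5)/f-.5+oy
a=lambda p,z:at(W,*px(*p,310,170,7),z)
def ang(p,q): d=q-p;return np.degrees(np.arctan2(d[1],d[0]))
z=.0475
L,R,B=[a(p,z) for p in [(130,408),(443,404),(285,84)]]
m=(L+R)/2
print(ang(L,R)-90,np.linalg.norm(L-R),m,ang(B,m),np.linalg.norm(B-m))
L0,R0=a((130,200),z),a((442,190),z);print(ang(L0,L),ang(R0,R))
h=[a(p,.085) for p in [(240,425),(370,427),(370,575),(249,577)]]
print(np.mean(h,0),ang(h[0],h[1])-90,ang(h[3],h[2])-90,ang(h[0],h[3]),ang(h[1],h[2]),[np.linalg.norm(h[i]-h[i-1]) for i in range(4)])
E
python3 d.py .4525 .237 .056 180 0 114
```

```text
24.637797343631462 0.036771377254315306 [0.4535 0.2354 0.0475] 25.319686267396907 0.03806946782960039
24.102529848260257 26.3035653585977
[0.453  0.2349 0.085 ] 22.955089225041675 24.895036699489125 28.023321513676006 25.587891680606983 [np.float64(0.016862008633902595), np.float64(0.013537824515158253), np.float64(0.016379796885393948), np.float64(0.01280794564636421)]
t 2.65 pos [0.453  0.2077 0.1833] rpy [179.9001   0.1262 113.7987] F [0.3438 0.3365 0.4263] M [-0.0174 -0.0067  0.0015] op 0.08781827599892589
units [0.1821 0.0744 0.8485] [ 0.0017  0.0021 -0.0034]
```

```bash
python3 d.py .453 .235 .057 180 0 114.6
```

```text
t 2.65 pos [0.453  0.2077 0.1833] rpy [179.9001   0.1262 113.7987] F [0.3438 0.3365 0.4263] M [-0.0174 -0.0067  0.0015] op 0.08781827599892589
units [0.1686 0.0721 0.8419] [ 0.0017  0.0021 -0.0134]
```

{"op": "drive_tool", "data": {
  "moves": [
    [0.17,0.07,0.15,0,0,-0.013],
    [0.17,0.072,0.35,0,0,-0.013],
    [0.169,0.072,0.55,0,0,-0.013],
    [0.169,0.072,0.7,0,0,-0.013],
    [0.169,0.072,0.8,0,0,-0.013],
    [0.169,0.072,0.84,0,0,-0.013],
    [0.169,0.072,0.842,0,0,-0.013]
  ]
}}

```text
clock: 3.35
tool_pos: [0.4532, 0.2341, 0.057]
orientation: [179.9, 0.1, 114.5]
force: [0.1, -0.8, -0.5]
opening: 0.0873
```

```bash
python3 d.py .453 .235 .057 180 0 114.6
python3 - <<'E'
from plant import vision
import cv2,pickle
s=vision.snapshot("wrist");pickle.dump(s,open("w3.pkl","wb"));cv2.imwrite("pics/w3.png",s["pixels"][:,:,::-1])
E
```

```text
t 3.35 pos [0.4532 0.2341 0.057 ] rpy [179.9298   0.1499 114.5216] F [ 0.0939 -0.8398 -0.5306] M [ 0.0486 -0.0064 -0.0013] op 0.08732711082311007
units [0.0061 0.001  0.0001] [ 0.0012  0.0025 -0.0013]
```

View pics/w3.png

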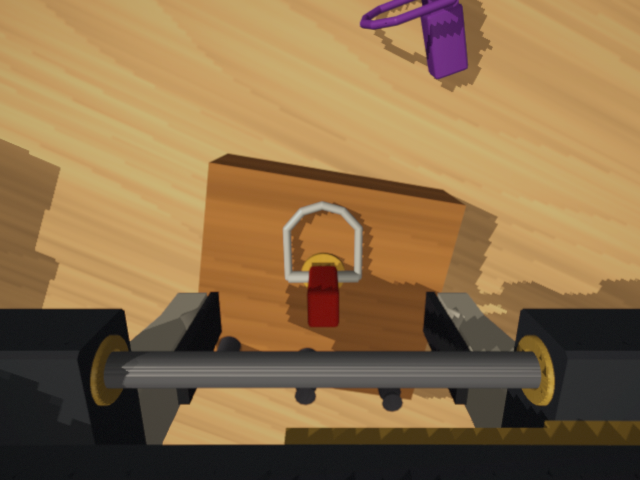

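Run:
```python
from h import *;import pickle
W=pickle.load(open("w3.pkl","rb"))
print(proj(W,[[.4532,.2341,.057],[.4532,.2341,.0758],[.4532,.2341,.085],[.453,.235,.0475]]))
```

```text
[[320.24979958 281.91922453]
 [319.96129636 298.76652908]
 [319.79899614 308.24346101]
 [322.10022935 274.81770462]]
```

{"op": "drive_tool", "data": {
  "moves": [
    [0.005,0.003,0,0,0,0],
    [0.005,0.003,0,0,0,0],
    [0.005,0.003,0,0,0,0],
    [0.005,0.003,0,0,0,0],
    [0.005,0.003,0,0,0,0],
    [0.005,0.003,0,0,0,0],
    [0.005,0.003,0,0,0,0],
    [0.005,0.003,0,0,0,0]
  ],
  "fingers": -1
}}

```text
clock: 4.2
tool_pos: [0.4536, 0.2355, 0.0576]
orientation: [179.9, 0.1, 114.5]
force: [-0.6, -1.2, -0.6]
opening: 0.0292
```

{"op": "drive_tool", "data": {
  "moves": [
    [0,0,0,0,0,0],
    [0,0,0,0,0,0],
    [0,0,0,0,0,0],
    [0,0,0,0,0,0]
  ]
}}

```text
clock: 4.6
tool_pos: [0.4536, 0.2355, 0.0576]
orientation: [179.9, 0.1, 114.5]
force: [-0.7, -0.3, 0.3]
opening: 0.0012
```

Run:
```python
from plant import vision
import cv2,pickle
s=vision.snapshot("wrist");pickle.dump(s,open("w4.pkl","wb"));cv2.imwrite("pics/w4.png",s["pixels"][:,:,::-1])
s=vision.snapshot("scene");cv2.imwrite("pics/s4.png",cv2.resize(s["pixels"][130:260,330:480,::-1],None,fx=5,fy=4.6))
```

```text
(no output)
```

View pics/w4.png

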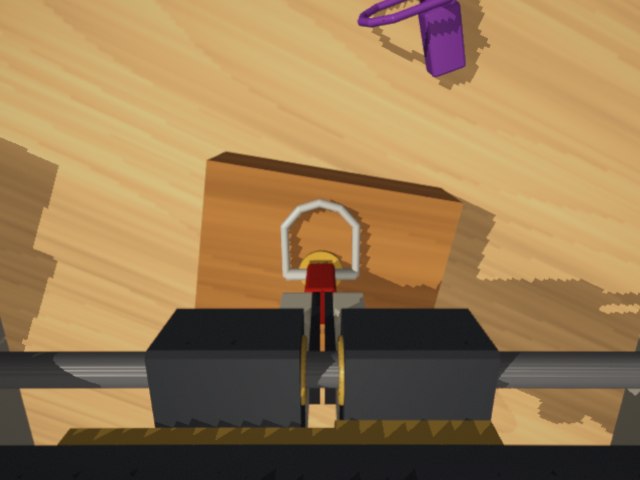

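View pics/s4.png

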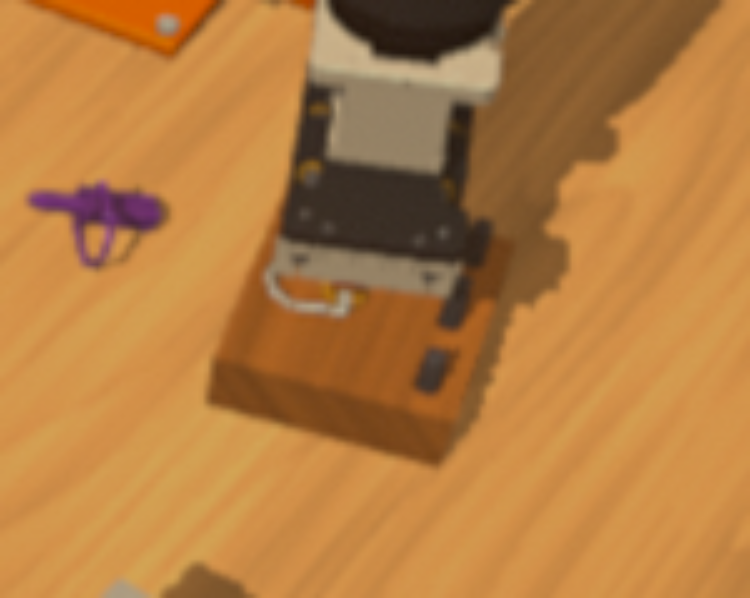

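Run:
```python
from h import *;import pickle
s=pickle.load(open("w4.pkl","rb"));p=s["pixels"]
p=np.clip(p.astype(float)*1.8,0,255).astype(np.uint8)
crop(p,270,240,105,160,3.7,"w4s")
```

```text
(no output)
```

View pics/w4s.png

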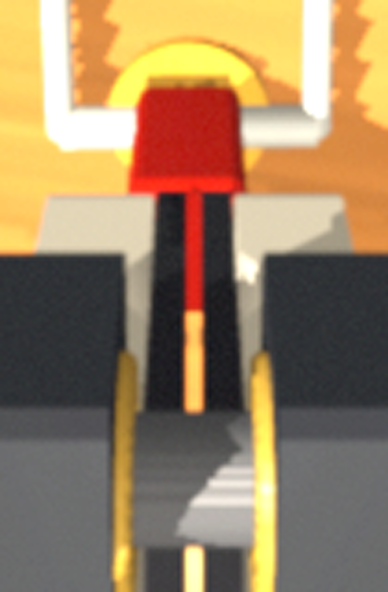

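{"op": "drive_tool", "data": {
  "moves": [
    [0,0,0,0,0,0],
    [0,0,0,0,0,0],
    [0,0,0,0,0,0],
    [0,0,0,0,0,0],
    [0,0,0,0,0,0],
    [0,0,0,0,0,0],
    [0,0,0,0,0,0],
    [0,0,0,0,0,0]
  ],
  "fingers": 0.2
}}

```text
clock: 5.5
tool_pos: [0.4536, 0.2355, 0.0576]
orientation: [179.9, 0.1, 114.5]
force: [-0.6, -0.5, 0.4]
opening: 0.052
```

{"op": "drive_tool", "data": {
  "moves": [
    [0,0,0.03,0,0,0],
    [0,0,0.06,0,0,0],
    [0,0,0.06,0,0,0]
  ]
}}

```text
clock: 5.8
tool_pos: [0.4532, 0.235, 0.0477]
orientation: [180.0, 0.2, 114.5]
force: [0.4, 0.2, 0.3]
opening: 0.0527
```

Run:
```python
from plant import vision
import cv2,pickle
s=vision.snapshot("wrist");pickle.dump(s,open("w5.pkl","wb"));cv2.imwrite("pics/w5.png",s["pixels"][:,:,::-1])
```

```text
(no output)
```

View pics/w5.png

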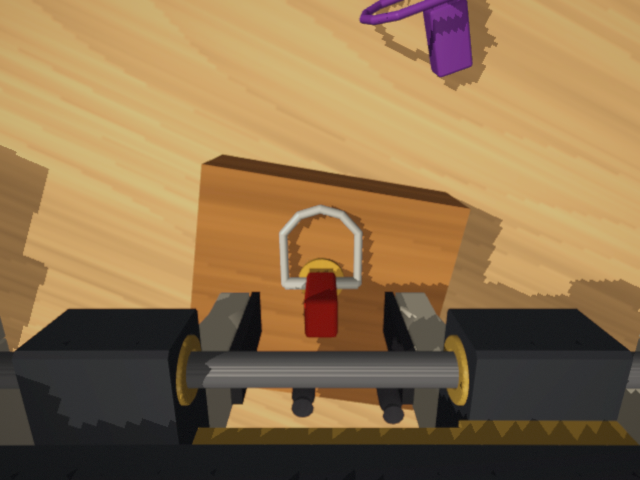

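{"op": "drive_tool", "data": {
  "moves": [
    [0,0,0.03,0,0,0],
    [0,0,0.06,0,0,0]
  ]
}}

```text
clock: 6.05
tool_pos: [0.4534, 0.2352, 0.0387]
orientation: [179.9, 0.2, 114.5]
force: [0.5, 0.2, -0.1]
opening: 0.0528
```

{"op": "drive_tool", "data": {
  "moves": [
    [0,0,0.02,0,0,0],
    [0,0,0.04,0,0,0]
  ]
}}

```text
clock: 6.25
tool_pos: [0.4533, 0.235, 0.0322]
orientation: [180.0, 0.2, 114.5]
force: [0.0, 0.4, -0.3]
opening: 0.0524
```

{"op": "drive_tool", "data": {
  "moves": [
    [0,0,0.015,0,0,0],
    [0,0,0.025,0,0,0]
  ]
}}

```text
clock: 6.45
tool_pos: [0.4532, 0.235, 0.0282]
orientation: [180.0, 0.2, 114.5]
force: [-0.2, 0.7, -1.0]
opening: 0.0527
```

Run:
```python
from plant import vision
import cv2,pickle
s=vision.snapshot("wrist");pickle.dump(s,open("w6.pkl","wb"));cv2.imwrite("pics/w6.png",s["pixels"][:,:,::-1])
```

```text
(no output)
```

View pics/w6.png

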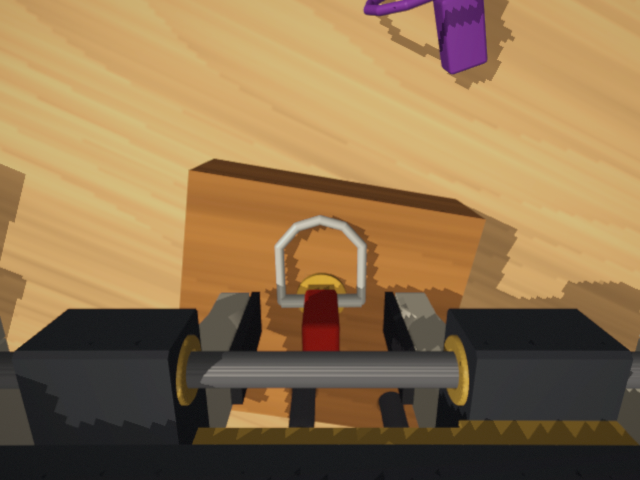

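Run:
```python
from h import *;import pickle
W=pickle.load(open("w6.pkl","rb"))
X=np.array([.453,.235]); R=np.array(W["R"]); 
ty=np.array([np.sin(np.radians(114.5)),-np.cos(np.radians(114.5))])
for z in (.0475,.0585,.085):
  print(z,proj(W,[np.r_[X+k*ty,z] for k in (-.0095,0,.0095)]).round(1).tolist())
```

```text
0.0475 [[320.2, 279.8], [320.2, 298.9], [320.2, 317.5]]
0.0585 [[320.0, 290.3], [320.0, 310.4], [320.0, 329.9]]
0.085 [[319.4, 321.7], [319.4, 344.6], [319.4, 366.6]]
```

{"op": "drive_tool", "data": {
  "moves": [
    [0,0,0.008,0,0,0],
    [0,0,0.012,0,0,0],
    [0,0,0.012,0,0,0],
    [0,0,0.012,0,0,0],
    [0,0,0.012,0,0,0],
    [0,0,0.012,0,0,0],
    [0,0,0.012,0,0,0],
    [0,0,0.012,0,0,0]
  ],
  "fingers": -1
}}

```text
clock: 7.3
tool_pos: [0.4532, 0.235, 0.0264]
orientation: [180.0, 0.2, 114.5]
force: [-1.0, -0.1, 0.3]
opening: 0.014
```

{"op": "drive_tool", "data": {
  "moves": [
    [0,0,-0.03,0,0,0],
    [0,0,-0.1,0,0,0],
    [0,0,-0.2,0,0,0],
    [0,0,-0.4,0,0,0],
    [0,0,-0.6,0,0,0],
    [0,0,-0.8,0,0,0],
    [0,0,-0.8,0,0,0]
  ]
}}

```text
clock: 8.0
tool_pos: [0.4551, 0.237, 0.1515]
orientation: [179.5, 0.0, 114.6]
force: [0.4, -0.7, -1.5]
opening: 0.0137
```

```bash
python3 d.py .4885 -.0145 .140 180 0 85
python3 - <<'E'
from plant import vision
import cv2,pickle
s=vision.snapshot("wrist");pickle.dump(s,open("w7.pkl","wb"));cv2.imwrite("pics/w7.png",s["pixels"][:,:,::-1])
E
```

```text
t 8.0 pos [0.4551 0.237  0.1515] rpy [179.5249   0.0402 114.5768] F [ 0.4044 -0.7406 -1.5024] M [ 0.1027 -0.0258 -0.0602] op 0.01371643574173908
units [-1.617  -0.4956  0.0738] [ 0.0079 -0.0014  0.4929]
```

View pics/w7.png

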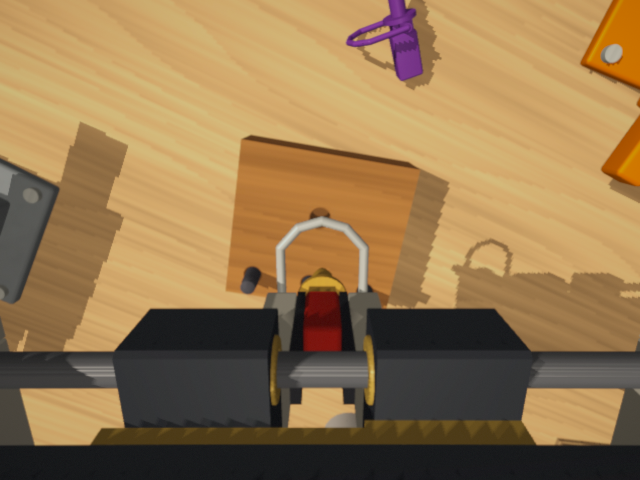

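```bash
python3 d.py .535 -.018 .165 180 0 85.5
python3 - <<'E'
from h import *;import pickle
s=pickle.load(open("w7.pkl","rb"));p=s["pixels"]
p=np.clip(p.astype(float)*1.5,0,255).astype(np.uint8)
crop(p,260,200,130,130,5,"w7s")
E
```

```text
t 8.05 pos [0.454  0.2363 0.1492] rpy [179.6957   0.0542 114.5438] F [-0.9731 -0.0846 -2.1612] M [0.0451 0.0859 0.0099] op 0.013472814653152315
units [-1.7665 -0.2122 -0.105 ] [ 0.0052 -0.0004  0.4841]
```

View pics/w7s.png

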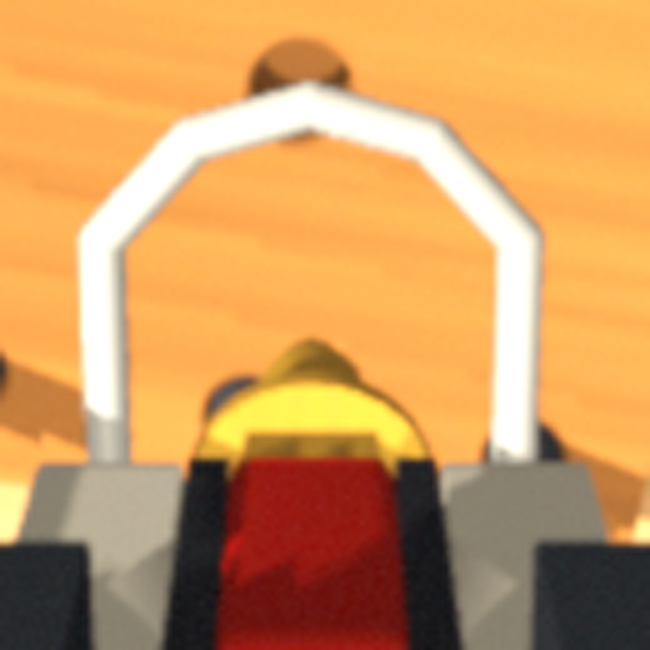

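Run:
```python
from h import *;import pickle
W=pickle.load(open("w7.pkl","rb"))
p=np.array([.4551,.237,.1515]);yaw=np.radians(114.58)
p=np.array([.4546,.2367,.1505])
tx=np.array([np.cos(yaw),np.sin(yaw),0]);ty=np.array([np.sin(yaw),-np.cos(yaw),0])
q=p+[0,0,.0211]
P=[q-.038*ty,q-.018*tx-.026*ty,q+.018*tx-.026*ty, q-.011*ty-[0,0,.004], q-[0,0,.0055+.028]]
print((proj(W,P)-[260,200])*5)
cam=-np.array(W["R"]).T@np.array(W["t"]);print(cam-p, "tool y",(cam-p)@ty)
```

```text
[[298.8557387   92.21670224]
 [ 91.75379015 225.42394954]
 [506.4409036  225.61008237]
 [299.60474198 366.53389801]
 [301.37889709 351.91349416]]
[-0.07754226 -0.03424617  0.18860783] tool y -0.08476063855930618
```

{"op": "drive_tool", "data": {
  "moves": [
    [-0.25,-0.04,-0.05,0,0,0.1],
    [-0.5,-0.08,-0.1,0,0,0.22],
    [-0.75,-0.1,-0.1,0,0,0.34],
    [-1,-0.12,-0.1,0,0,0.45],
    [-1,-0.12,-0.1,0,0,0.484],
    [-1,-0.12,-0.1,0,0,0.484]
  ]
}}

```text
clock: 8.65
tool_pos: [0.4993, 0.091, 0.1635]
orientation: [179.8, -0.1, 85.3]
force: [-0.7, 0.3, -1.6]
opening: 0.0138
```

```bash
python3 d.py .535 -.018 .165 180 0 85.5
```

```text
t 8.65 pos [0.4993 0.091  0.1635] rpy [179.7934  -0.0602  85.342 ] F [-0.7396  0.2503 -1.619 ] M [ 0.0133  0.0351 -0.0325] op 0.01379967532627347
units [-0.7049  0.2959 -0.01  ] [ 0.0034 -0.001  -0.0026]
```

{"op": "drive_tool", "data": {
  "moves": [
    [-0.3,0.13,0,0,0,0],
    [-0.6,0.25,0,0,0,0],
    [-0.7,0.295,0,0,0,0],
    [-0.7,0.295,0,0,0,0],
    [-0.7,0.295,0,0,0,0]
  ]
}}

```text
clock: 9.15
tool_pos: [0.5345, -0.017, 0.1629]
orientation: [179.9, -0.1, 85.4]
force: [-0.0, -0.6, -1.7]
opening: 0.0137
```

```bash
python3 d.py
python3 - <<'E'
from plant import vision
import cv2,pickle
from h import *
s=vision.snapshot("wrist");pickle.dump(s,open("w8.pkl","wb"));cv2.imwrite("pics/w8.png",s["pixels"][:,:,::-1])
p=np.clip(s["pixels"].astype(float)*1.5,0,255).astype(np.uint8)
crop(p,240,100,160,220,2.7,"w8s")
E
python3 d.py
```

```text
t 9.15 pos [ 0.5345 -0.017   0.1629] rpy [179.8587  -0.0531  85.371 ] F [-0.0478 -0.5924 -1.7253] M [-0.0064 -0.022  -0.0414] op 0.013669978112276632
t 9.2 pos [ 0.5345 -0.0166  0.1631] rpy [179.8383  -0.0596  85.4079] F [-0.2533 -0.6875 -2.1587] M [ 0.011  -0.0115  0.0325] op 0.014125121738409997
```

View pics/w8.png

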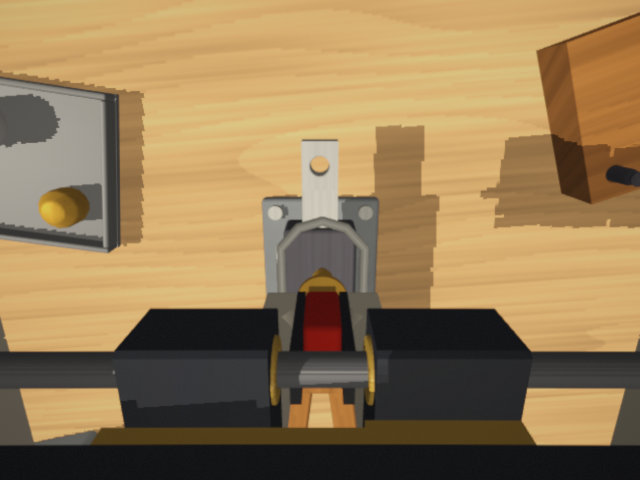

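Very well aligned view. The hole is at about (319,165), the spigot's end edge at row 141, and the ring's bow at (322,222). I'll enlarge it.

Run:
```python
from h import *;import pickle
p=pickle.load(open("w8.pkl","rb"))["pixels"]
crop(p,280,130,80,70,9,"w8h")
p=np.clip(p.astype(float)*2,0,255).astype(np.uint8)
crop(p,260,205,125,100,6,"w8r")
```

```text
(no output)
```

View pics/w8h.png

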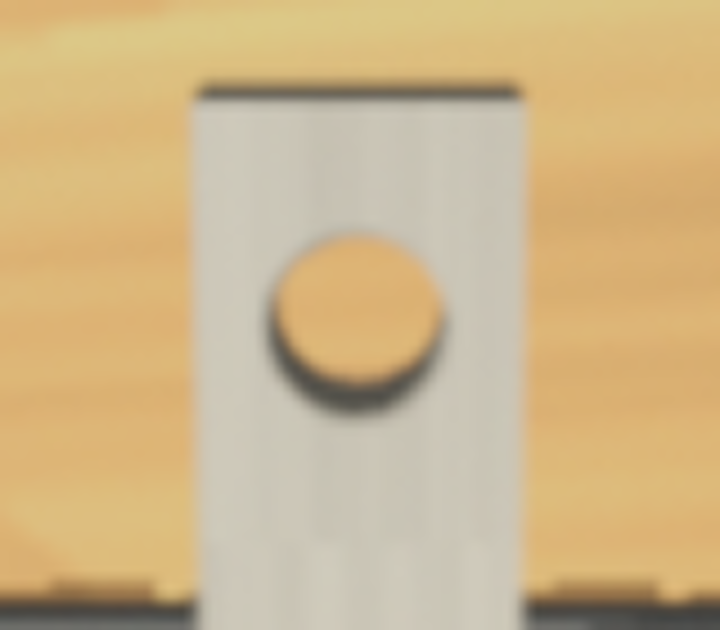

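View pics/w8r.png

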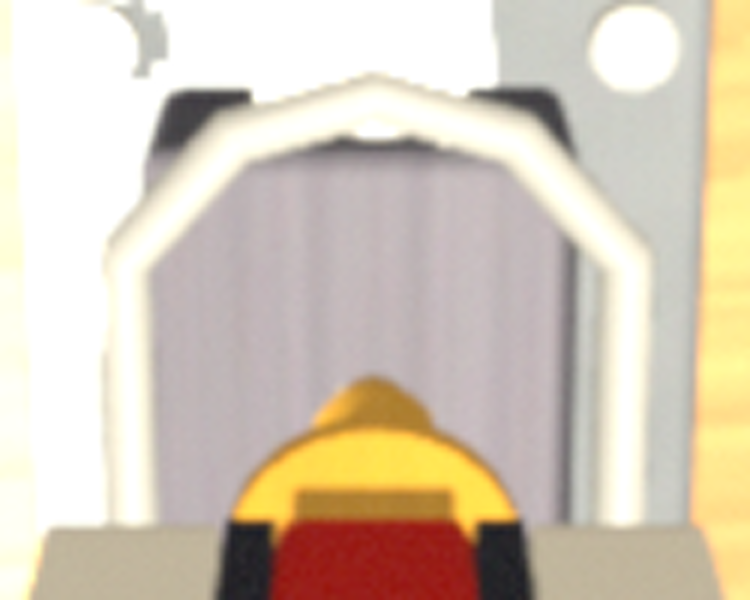

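Run:
```python
from h import *;import pickle
np.set_printoptions(precision=4,suppress=True)
W=pickle.load(open("w8.pkl","rb"))
def px(x,y,ox,oy,f): return (x+.5)/f-.5+ox,(y+.5)/f-.5+oy
h=lambda p,z=.08:at(W,*px(*p,280,130,9),z)
r=lambda p,z=.184:at(W,*px(*p,260,205,6),z)
def ang(p,q): d=q-p;return np.degrees(np.arctan2(d[1],d[0]))
hole=h((357.5,322));print("hole",hole,"rim w",np.linalg.norm(h((267,322))-h((448,322))),"len",np.linalg.norm(h((357,230))-h((357,415))))
e=(h((197,99))+h((524,99)))/2;print("end",e,np.linalg.norm(hole-e),"yaw",ang(h((195,100)),h((200,595))),ang(h((525,100)),h((525,595))),ang(h((195,100)),h((525,100)))-90,"w",np.linalg.norm(h((195,300))-h((525,300))))
s=[at(W,*px(*p,260,205,6),.086) for p in [(150,158),(575,158)]];print("sleeve",s,np.mean(s,0),ang(*s)-90)
L,R,B=r((130,262)),r((625,262)),r((375,95))
yaw=np.radians(85.4);tx=np.array([np.cos(yaw),np.sin(yaw),0]);ty=np.array([np.sin(yaw),-np.cos(yaw),0])
T=np.array([.5345,-.0168,.163])
for n,P in (("L",L),("R",R),("B",B),("L2",r((132,520))),("R2",r((622,520))),("tipnear",at(W,*px(375,378,260,205,6),.1506))): print(n,P,"tool xy",(P-T)@tx*1e3,(P-T)@ty*1e3)
```

```text
hole [ 0.4876 -0.0139  0.08  ] rim w 0.013242215665314892 len 0.013444850591242887
end [ 0.4718 -0.0124  0.08  ] 0.015902527298595075 yaw -4.944034844326319 -3.9238685183797952 -4.627308314340468 w 0.024098071941154958
sleeve [array([ 0.5289, -0.0409,  0.086 ]), array([0.5327, 0.0069, 0.086 ])] [ 0.5308 -0.017   0.086 ] -4.638284441453749
L [ 0.5074 -0.0315  0.184 ] tool xy -16.865850753363556 -25.825280164831856
R [0.5103 0.0041 0.184 ] tool xy 18.85794410203215 -25.80009547162045
B [ 0.4964 -0.0129  0.184 ] tool xy 0.818481218382829 -38.31066456630935
L2 [ 0.5277 -0.0337  0.184 ] tool xy -17.35679136388077 -5.379425742629561
R2 [0.5307 0.0028 0.184 ] tool xy 19.27323733584095 -5.350265885464363
tipnear [ 0.5314 -0.0157  0.1506] tool xy 0.8416243715727318 -3.1994137311656465
```

```bash
python3 d.py .4875 -.0148 .10 180 0 85.4
```

```text
t 9.2 pos [ 0.5345 -0.0166  0.1631] rpy [179.8383  -0.0596  85.4079] F [-0.2533 -0.6875 -2.1587] M [ 0.011  -0.0115  0.0325] op 0.014125121738409997
units [-0.0138 -0.3144  0.4199] [ 0.0027 -0.001   0.0001]
```

{"op": "drive_tool", "data": {
  "moves": [
    [-0.008,-0.15,0.05,0.0027,-0.001,0],
    [-0.014,-0.3,0.15,0.0027,-0.001,0],
    [-0.014,-0.314,0.3,0.0027,-0.001,0],
    [-0.014,-0.314,0.4,0.0027,-0.001,0],
    [-0.014,-0.314,0.4,0.0027,-0.001,0],
    [-0.014,-0.314,0.4,0.0027,-0.001,0]
  ]
}}

```text
clock: 9.8
tool_pos: [0.4877, -0.014, 0.1034]
orientation: [180.0, 0.0, 85.5]
force: [-0.7, 1.1, -1.3]
opening: 0.0139
```

```bash
python3 d.py .4875 -.0148 .092 180 0 85.4
```

```text
t 9.8 pos [ 0.4877 -0.014   0.1034] rpy [179.9963   0.0132  85.5197] F [-0.707   1.0925 -1.2713] M [-0.0538 -0.0824  0.0364] op 0.013875500356462848
units [-0.0053 -0.0009  0.076 ] [0.0001 0.0002 0.002 ]
```

{"op": "drive_tool", "data": {
  "moves": [
    [-0.004,-0.001,0.02,0,0,0.002],
    [-0.004,-0.001,0.05,0,0,0.002],
    [-0.004,-0.001,0.075,0,0,0.002]
  ]
}}

```text
clock: 10.1
tool_pos: [0.4877, -0.0145, 0.0922]
orientation: [180.0, -0.0, 85.4]
force: [0.3, 0.5, -0.9]
opening: 0.0138
```

```bash
python3 d.py .4875 -.0148 .088 180 0 85.4;python3 - <<'E'
from plant import vision
import cv2,pickle
from h import *
s=vision.snapshot("wrist");pickle.dump(s,open("w9.pkl","wb"))
p=np.clip(s["pixels"].astype(float)*1.5,0,255).astype(np.uint8)
crop(p,240,150,160,170,3.5,"w9s")
E
```

```text
t 10.1 pos [ 0.4877 -0.0145  0.0922] rpy [179.9626  -0.0057  85.4009] F [ 0.3056  0.5341 -0.862 ] M [-0.0472 -0.0057 -0.0149] op 0.013837119980501557
units [-0.0022 -0.0012  0.0279] [ 0.0006 -0.0001  0.    ]
```

View pics/w9s.png

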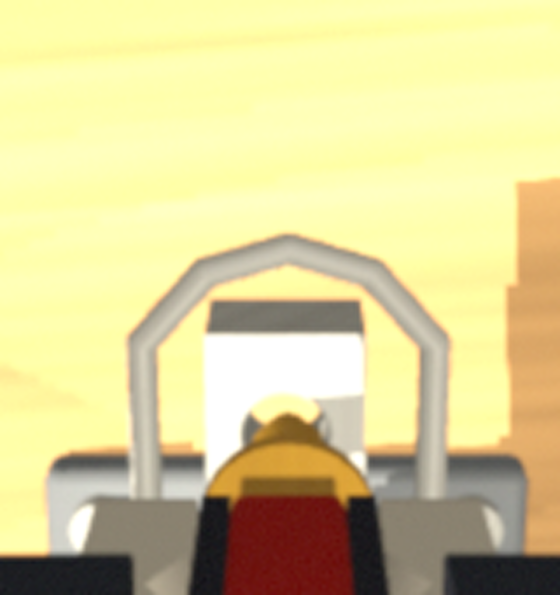

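{"op": "drive_tool", "data": {
  "moves": [
    [-0.003,0,0.007,0,0,0],
    [-0.003,0,0.014,0,0,0],
    [-0.003,0,0.02,0,0,0]
  ]
}}

```text
clock: 10.45
tool_pos: [0.4872, -0.0152, 0.0884]
orientation: [-180.0, 0.0, 85.4]
force: [-0.7, -0.3, -1.4]
opening: 0.0137
```

{"op": "drive_tool", "data": {
  "moves": [
    [0,0,0.01,0,0,0],
    [0,0,0.02,0,0,0]
  ]
}}

```text
clock: 10.65
tool_pos: [0.4873, -0.0152, 0.0853]
orientation: [-180.0, 0.0, 85.4]
force: [-0.1, 0.2, -1.4]
opening: 0.014
```

{"op": "drive_tool", "data": {
  "moves": [
    [0,0,0.015,0,0,0],
    [0,0,0.03,0,0,0]
  ]
}}

```text
clock: 10.85
tool_pos: [0.4872, -0.0152, 0.0806]
orientation: [-180.0, 0.0, 85.4]
force: [0.2, 0.4, -1.6]
opening: 0.0139
```

{"op": "drive_tool", "data": {
  "moves": [
    [0,0,0.015,0,0,0],
    [0,0,0.03,0,0,0]
  ]
}}

```text
clock: 11.05
tool_pos: [0.4872, -0.0152, 0.0759]
orientation: [-180.0, 0.0, 85.4]
force: [-0.8, 0.1, -2.0]
opening: 0.0141
```

{"op": "drive_tool", "data": {
  "moves": [
    [0,0,0.015,0,0,0],
    [0,0,0.03,0,0,0]
  ]
}}

```text
clock: 11.25
tool_pos: [0.4872, -0.0152, 0.0712]
orientation: [-180.0, 0.0, 85.4]
force: [-0.7, 0.3, -1.1]
opening: 0.014
```

Sliding in freely. Slower now, as the collar should seat near TCP z 0.064.

{"op": "drive_tool", "data": {
  "moves": [
    [0,0,0.013,0,0,0],
    [0,0,0.027,0,0,0]
  ]
}}

```text
clock: 11.45
tool_pos: [0.4872, -0.0152, 0.0669]
orientation: [-180.0, 0.0, 85.4]
force: [1.1, -0.4, -1.4]
opening: 0.0139
```

{"op": "drive_tool", "data": {
  "moves": [
    [0,0,0.006,0,0,0],
    [0,0,0.01,0,0,0]
  ]
}}

```text
clock: 11.65
tool_pos: [0.4872, -0.0152, 0.0653]
orientation: [-180.0, 0.0, 85.4]
force: [0.6, -1.2, -1.2]
opening: 0.0141
```

{"op": "drive_tool", "data": {
  "moves": [
    [0,0,0.004,0,0,0],
    [0,0,0.007,0,0,0]
  ]
}}

```text
clock: 11.85
tool_pos: [0.4873, -0.0152, 0.0643]
orientation: [-180.0, 0.0, 85.4]
force: [-1.4, 0.3, 3.9]
opening: 0.0142
```

{"op": "drive_tool", "data": {
  "moves": [
    [0,0,0.002,0,0,0],
    [0,0,0.002,0,0,0]
  ]
}}

```text
clock: 12.05
tool_pos: [0.4873, -0.0152, 0.0643]
orientation: [-180.0, 0.0, 85.4]
force: [-2.4, 1.1, 3.6]
opening: 0.0138
```

```bash
python3 d.py
python3 - <<'E'
from plant import vision
import cv2,pickle
from h import *
s=vision.snapshot("wrist");pickle.dump(s,open("w10.pkl","wb"))
p=np.clip(s["pixels"].astype(float)*1.5,0,255).astype(np.uint8)
crop(p,240,170,160,150,4,"w10s")
s=vision.snapshot("scene");crop(s["pixels"],330,220,150,130,4.5,"s10")
E
```

```text
t 12.05 pos [ 0.4873 -0.0152  0.0643] rpy [-179.981     0.0171   85.3799] F [-2.4285  1.1116  3.5995] M [ 0.1288  0.7539 -0.0585] op 0.013783141851158276
```

View pics/w10s.png

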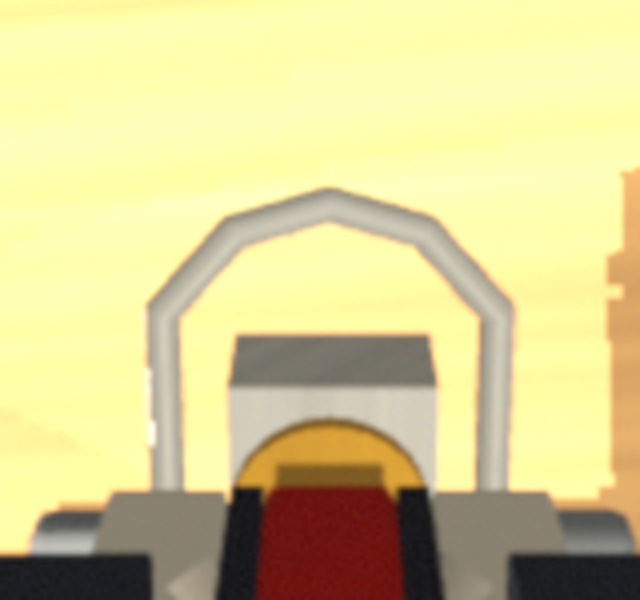

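View pics/s10.png

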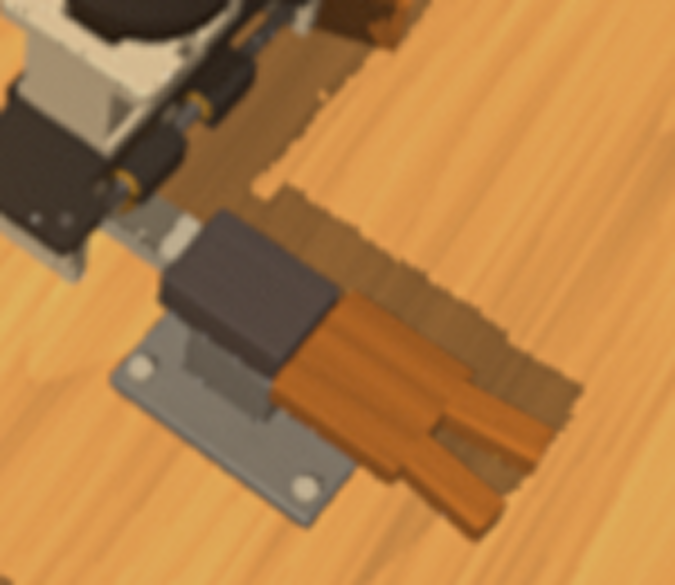

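{"op": "drive_tool", "data": {
  "moves": [
    [0,0,0,0,0,0],
    [0,0,0,0,0,0],
    [0,0,0,0,0,0],
    [0,0,0,0,0,0],
    [0,0,0,0,0,0]
  ],
  "fingers": -0.2
}}

```text
clock: 12.65
tool_pos: [0.4873, -0.0152, 0.0642]
orientation: [-180.0, 0.0, 85.4]
force: [-0.3, 0.3, 0.4]
opening: 0.0348
```

```bash
python3 d.py
python3 - <<'E'
from plant import vision
import cv2,pickle
from h import *
s=vision.snapshot("wrist");pickle.dump(s,open("w11.pkl","wb"))
p=np.clip(s["pixels"].astype(float)*1.5,0,255).astype(np.uint8)
crop(p,220,170,200,200,3,"w11s")
E
```

```text
t 12.65 pos [ 0.4873 -0.0152  0.0642] rpy [-179.9789    0.0203   85.3805] F [-0.3317  0.3128  0.3571] M [-0.0164  0.028  -0.1115] op 0.034800012080380284
```

View pics/w11s.png

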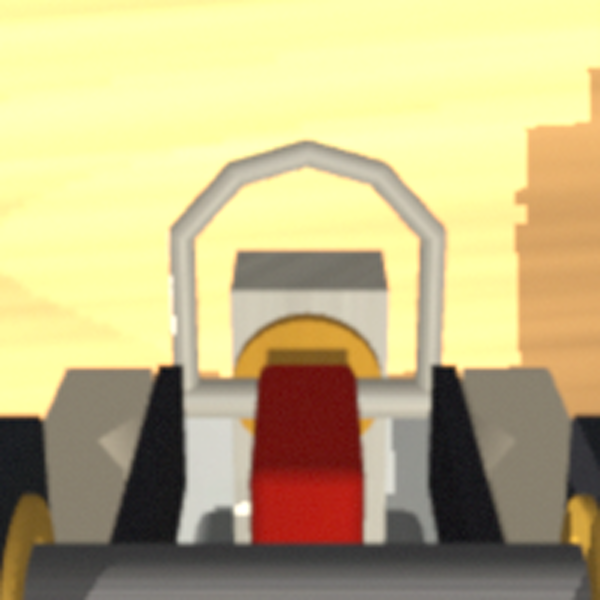

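{"op": "drive_tool", "data": {
  "moves": [
    [0,0,-0.05,0,0,0],
    [0,0,-0.15,0,0,0],
    [0,0,-0.3,0,0,0],
    [0,0,-0.4,0,0,0],
    [0,0,-0.4,0,0,0]
  ]
}}

```text
clock: 13.2
tool_pos: [0.489, -0.0148, 0.1269]
orientation: [179.8, -0.1, 85.4]
force: [-0.3, 0.3, 0.5]
opening: 0.0351
```

```bash
python3 d.py
python3 - <<'E'
from plant import vision
import cv2,pickle
from h import *
s=vision.snapshot("scene");pickle.dump(s,open("s12.pkl","wb"));crop(s["pixels"],220,170,200,160,4,"s12")
E
```

```text
t 13.2 pos [ 0.489  -0.0148  0.1269] rpy [179.7746  -0.0596  85.4105] F [-0.2654  0.2506  0.5456] M [0.0148 0.0499 0.0479] op 0.03514411201387692
```

View pics/s12.png

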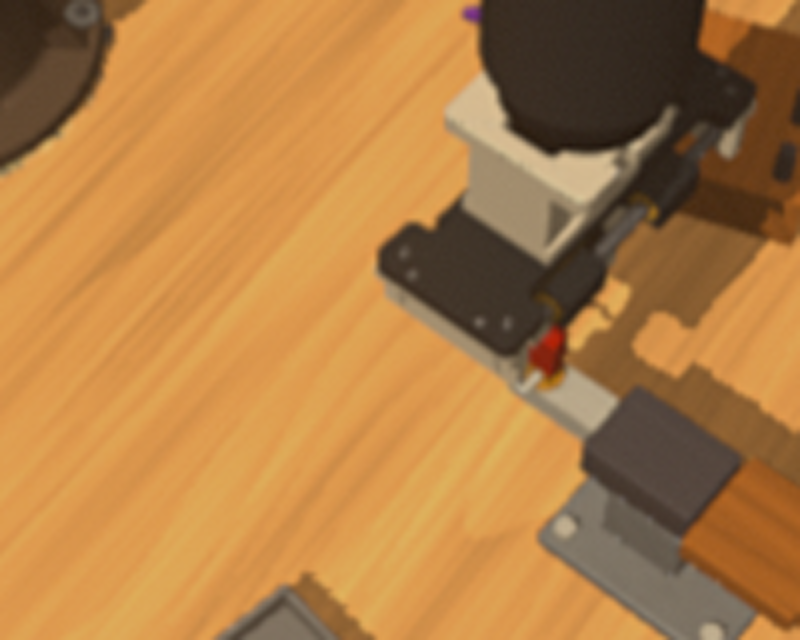

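Run:
```python
from h import *;import pickle
np.set_printoptions(precision=4,suppress=True)
W=pickle.load(open("s12.pkl","rb"))
T=np.array([.4885,-.0148,.1267]);yaw=np.radians(85.4);tx=np.array([np.cos(yaw),np.sin(yaw),0]);ty=np.array([np.sin(yaw),-np.cos(yaw),0])
for p in [(385,285),(512,372)]:
  u,v=(p[0]+.5)/4-.5+220,(p[1]+.5)/4-.5+170
  o,d=ray(W,u,v)
  s=((T-.0965*tx-o)@tx)/(d@tx); X=o+s*d
  print(X,"tool rel",(X-T)@tx,(X-T)@ty,X[2]-T[2])
print("expected px of body bottom corners for heights")
for hh in (.03,.036,.05,.066,.08,.1):
  for sx in (-1,):
    print(hh,[(( proj(W,T+sx*.0965*tx+sy*.039*ty+[0,0,hh])[0]-[220,170])*4).round().tolist() for sy in (-1,1)])
```

```text
[ 0.4514 -0.1086  0.2474] tool rel -0.0965 -0.029433487772216667 0.12068033193981012
[ 0.5236 -0.1144  0.2493] tool rel -0.0965 0.042963931374777026 0.12258596238040412
expected px of body bottom corners for heights
0.03 [[369.0, 375.0], [494.0, 466.0]]
0.036 [[369.0, 369.0], [495.0, 460.0]]
0.05 [[369.0, 354.0], [496.0, 446.0]]
0.066 [[369.0, 336.0], [498.0, 429.0]]
0.08 [[368.0, 320.0], [499.0, 414.0]]
0.1 [[368.0, 297.0], [501.0, 392.0]]
```

```bash
python3 d.py .4604 -.0117 .10 170 0 85.4
```

```text
t 13.25 pos [ 0.4881 -0.0149  0.1255] rpy [179.8772  -0.0445  85.386 ] F [-1.4585 -0.8356 -0.3261] M [-0.0108  0.0305  0.013 ] op 0.03500026777356864
units [ 0.0064 -0.1861  0.1698] [-0.1646 -0.0007 -0.0003]
```

{"op": "drive_tool", "data": {
  "moves": [
    [0,-0.06,0,-0.05,0,0],
    [0.006,-0.12,0,-0.1,0,0],
    [0.006,-0.186,0,-0.165,0,0],
    [0.006,-0.186,0,-0.165,0,0],
    [0.006,-0.186,0.05,-0.165,0,0],
    [0.006,-0.186,0.1,-0.165,0,0],
    [0.006,-0.186,0.1,-0.165,0,0]
  ],
  "fingers": -1
}}

```text
clock: 13.95
tool_pos: [0.4602, -0.012, 0.109]
orientation: [170.1, 0.0, 85.3]
force: [-0.8, 0.0, -0.1]
opening: 0.0007
```

```bash
python3 d.py .4604 -.0117 .068 170 0 85.4
python3 - <<'E'
from plant import vision
import cv2,pickle
from h import *
s=vision.snapshot("wrist");pickle.dump(s,open("w13.pkl","wb"));cv2.imwrite("pics/w13.png",s["pixels"][:,:,::-1])
s=vision.snapshot("scene");pickle.dump(s,open("s13.pkl","wb"));crop(s["pixels"],270,190,150,130,5,"s13")
E
```

```text
t 13.95 pos [ 0.4602 -0.012   0.109 ] rpy [170.1216   0.0162  85.3462] F [-0.8179  0.0457 -0.1267] M [0.0056 0.6123 0.0074] op 0.0006686747320059654
units [ 0.0021 -0.0456  0.2692] [-0.002   0.0004 -0.0008]
```

View pics/w13.png

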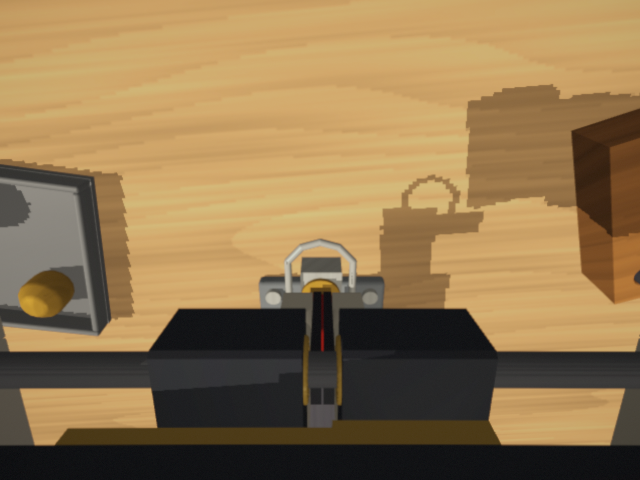

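View pics/s13.png

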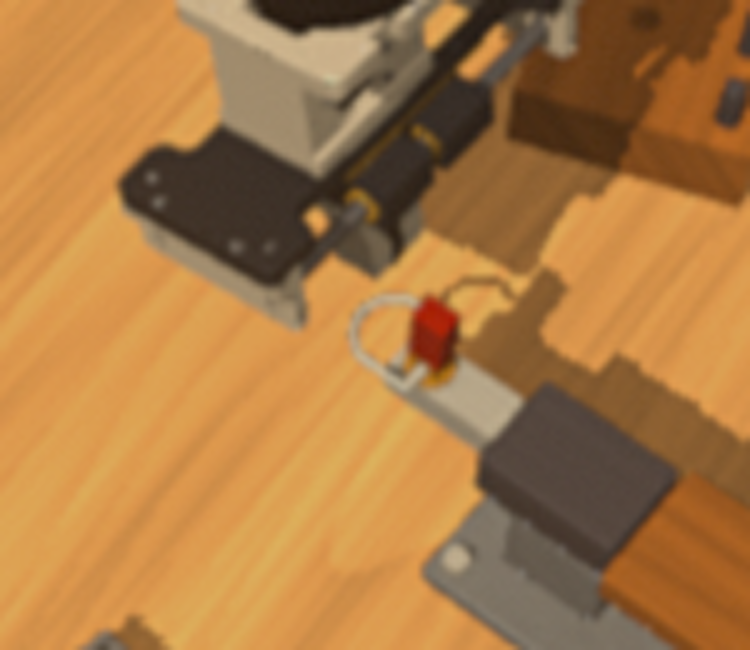

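Run:
```python
from h import *;import pickle
from scipy.spatial.transform import Rotation as Ro
W=pickle.load(open("s13.pkl","rb"))
T=np.array([.4602,-.012,.109]);R=Ro.from_euler("xyz",[170.1,0,85.35],degrees=True).as_matrix()
for off in (0,.025,.03,.035):
  print(off,[((proj(W,T+R@np.array([sx*.018,sy*.0095,-off]))[0]-[270,190])*5).round().tolist() for sx,sy in ((-1,-1),(-1,1),(1,1))])
print(((proj(W,[[.4497,-.0109,.0855],[.4876,-.0139,.123]])-[270,190])*5).round())
```

```text
0 [[337.0, 307.0], [372.0, 327.0], [424.0, 272.0]]
0.025 [[331.0, 269.0], [366.0, 290.0], [420.0, 234.0]]
0.03 [[329.0, 262.0], [365.0, 282.0], [419.0, 226.0]]
0.035 [[328.0, 254.0], [364.0, 274.0], [418.0, 218.0]]
[[359. 305.]
 [435. 306.]]
```

{"op": "drive_tool", "data": {
  "moves": [
    [0.002,-0.01,0.06,0,0,0],
    [0.002,-0.02,0.13,0,0,0],
    [0.002,-0.034,0.2,0,0,0],
    [0.002,-0.045,0.265,0,0,0],
    [0.002,-0.045,0.265,0,0,0]
  ]
}}

```text
clock: 14.55
tool_pos: [0.46, -0.0122, 0.0678]
orientation: [170.2, 0.1, 85.3]
force: [0.3, 0.2, -0.5]
opening: 0.0004
```

```bash
python3 d.py .4604 -.0117 .030 170 0 85.4
python3 - <<'E'
from plant import vision
import cv2,pickle
from h import *
s=vision.snapshot("scene");pickle.dump(s,open("s14.pkl","wb"));crop(s["pixels"],290,200,120,100,6,"s14")
E
```

```text
t 14.55 pos [ 0.46   -0.0122  0.0678] rpy [170.2205   0.0875  85.3235] F [ 0.2776  0.205  -0.4854] M [-0.0225  0.6376 -0.0287] op 0.0004121934691021816
units [ 0.0037 -0.0402  0.2489] [-0.0037  0.0017 -0.001 ]
```

View pics/s14.png

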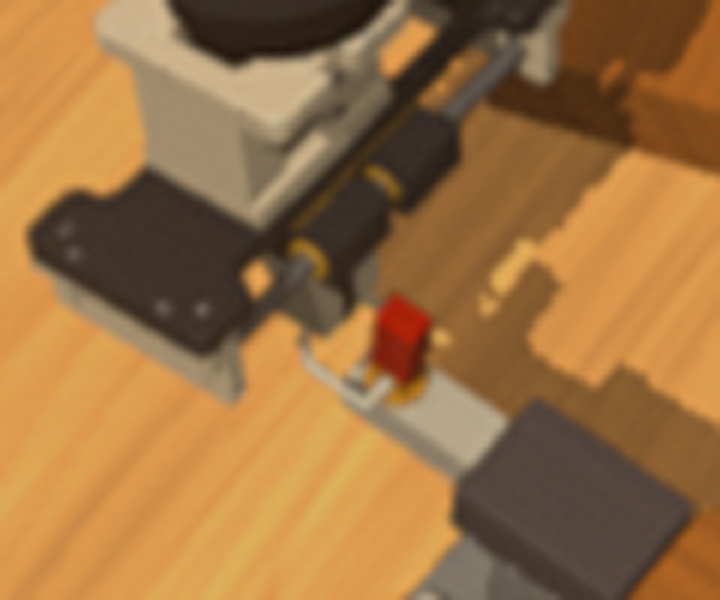

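{"op": "drive_tool", "data": {
  "moves": [
    [0,-0.005,0.03,0,0,0],
    [0,-0.01,0.06,0,0,0]
  ]
}}

```text
clock: 14.8
tool_pos: [0.4609, -0.0118, 0.0595]
orientation: [170.1, 0.0, 85.3]
force: [-0.1, -0.5, 0.6]
opening: 0.0008
```

{"op": "drive_tool", "data": {
  "moves": [
    [0,-0.003,0.015,0,0,0],
    [0,-0.005,0.03,0,0,0]
  ]
}}

```text
clock: 15.0
tool_pos: [0.4609, -0.0119, 0.0549]
orientation: [170.1, 0.0, 85.3]
force: [-2.4, 1.0, 3.2]
opening: 0.0003
```

{"op": "drive_tool", "data": {
  "moves": [
    [0,-0.003,0.015,0,0,0],
    [0,-0.005,0.03,0,0,0]
  ]
}}

```text
clock: 15.2
tool_pos: [0.4614, -0.0117, 0.0506]
orientation: [170.1, 0.0, 85.4]
force: [-0.3, -0.6, 3.9]
opening: 0.0002
```

{"op": "drive_tool", "data": {
  "moves": [
    [0,-0.006,0.015,0,0,0],
    [0,-0.012,0.03,0,0,0]
  ]
}}

```text
clock: 15.4
tool_pos: [0.4618, -0.011, 0.0464]
orientation: [169.9, -0.0, 85.4]
force: [3.5, -2.4, 6.2]
opening: 0.0008
```

{"op": "drive_tool", "data": {
  "moves": [
    [0,-0.003,0.015,0,0,0],
    [0,-0.006,0.03,0,0,0]
  ]
}}

```text
clock: 15.6
tool_pos: [0.463, -0.0105, 0.0425]
orientation: [169.8, -0.1, 85.4]
force: [3.3, -3.9, 7.6]
opening: 0.0004
```

{"op": "drive_tool", "data": {
  "moves": [
    [0,-0.003,0.015,0,0,0],
    [0,-0.006,0.03,0,0,0]
  ]
}}

```text
clock: 15.8
tool_pos: [0.4641, -0.0103, 0.0385]
orientation: [169.7, -0.1, 85.4]
force: [1.9, -5.0, 8.2]
opening: 0.0007
```

```bash
python3 d.py .4604 -.0117 .030 170 0 85.4
python3 - <<'E'
from plant import vision,sensors
import cv2,pickle
from h import *
print(sensors.get_obs()["joint_pos"])
s=vision.snapshot("scene");pickle.dump(s,open("s15.pkl","wb"));crop(s["pixels"],290,200,120,100,6,"s15")
s=vision.snapshot("wrist");pickle.dump(s,open("w15.pkl","wb"));crop(np.clip(s["pixels"].astype(float)*1.6,0,255).astype(np.uint8),240,180,160,150,4,"w15")
E
```

```text
t 15.8 pos [ 0.4641 -0.0103  0.0385] rpy [169.693   -0.1172  85.438 ] F [ 1.9494 -4.9642  8.1819] M [-1.5531 -0.8762 -0.3023] op 0.0006755619743866944
units [-0.0115 -0.0334  0.0516] [ 0.0051 -0.002   0.0003]
[  27.82002452    4.58476757  -51.04155472   12.35047234  -26.1075855
 -133.10057359]
```

View pics/s15.png

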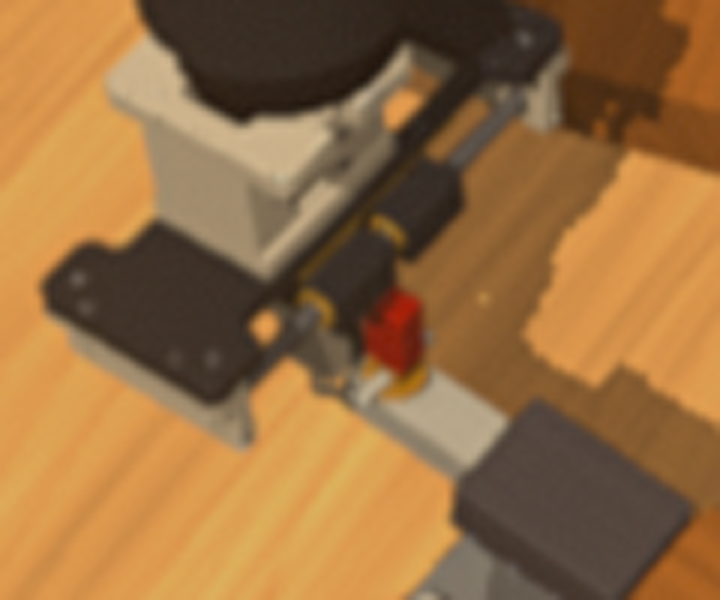

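View pics/w15.png

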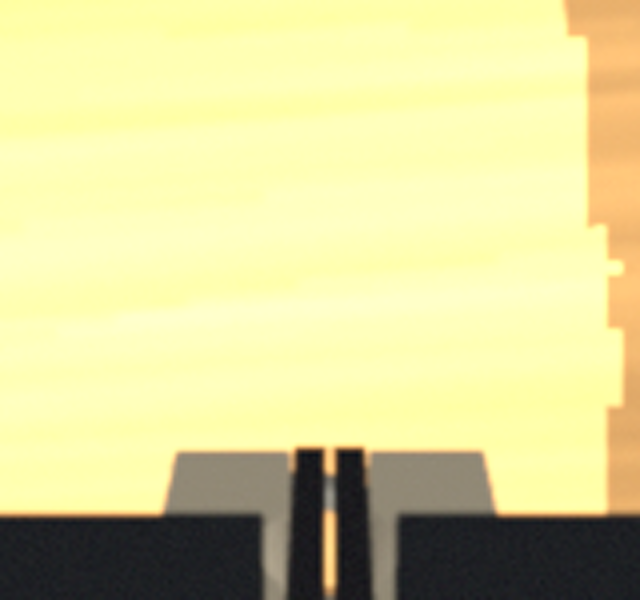

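{"op": "drive_tool", "data": {
  "moves": [
    [-0.005,-0.015,0.005,0,0,0],
    [-0.01,-0.03,0.02,0,0,0]
  ]
}}

```text
clock: 16.1
tool_pos: [0.4613, -0.0109, 0.0353]
orientation: [169.6, -0.2, 85.5]
force: [1.2, 1.0, 4.0]
opening: 0.0005
```

```bash
python3 d.py .4604 -.0117 .030 170 0 85.4
```

```text
t 16.1 pos [ 0.4613 -0.0109  0.0353] rpy [169.5727  -0.1871  85.459 ] F [1.2281 1.037  3.9858] M [ 0.3543 -0.1999  0.0625] op 0.00046978512172837273
units [-0.0062 -0.0116  0.0336] [ 0.0071 -0.0032  0.0004]
```

{"op": "drive_tool", "data": {
  "moves": [
    [-0.002,-0.006,0.01,0,0,0],
    [-0.004,-0.012,0.02,0,0,0]
  ]
}}

```text
clock: 16.3
tool_pos: [0.4602, -0.0111, 0.032]
orientation: [169.5, -0.2, 85.5]
force: [-0.5, 1.5, 0.9]
opening: 0.0011
```

{"op": "drive_tool", "data": {
  "moves": [
    [-0.002,-0.004,0.01,0,0,0],
    [-0.002,-0.008,0.02,0,0,0]
  ]
}}

```text
clock: 16.5
tool_pos: [0.4589, -0.0117, 0.0283]
orientation: [169.6, -0.2, 85.5]
force: [0.2, -0.4, 0.0]
opening: 0.0006
```

The force has dropped to zero, so the ring has probably snapped. I'll check.

Run:
```python
from plant import vision,sensors
import cv2,pickle
from h import *
s=vision.snapshot("scene");crop(s["pixels"],290,200,120,100,6,"s16")
```

```text
(no output)
```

View pics/s16.png

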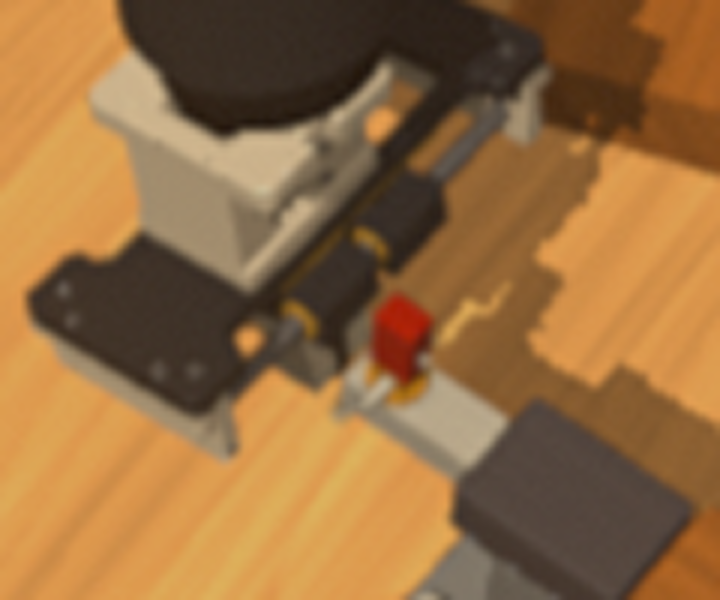

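{"op": "drive_tool", "data": {
  "moves": [
    [0,-0.01,-0.05,0,0,0],
    [0,-0.01,-0.15,0,0,0],
    [0,-0.01,-0.3,0,0,0],
    [0,-0.01,-0.5,0,0,0],
    [0,-0.01,-0.7,0,0,0],
    [0,-0.01,-0.7,0,0,0]
  ]
}}

```text
clock: 17.15
tool_pos: [0.4398, -0.0094, 0.1352]
orientation: [169.3, -0.4, 85.5]
force: [0.2, 0.7, 0.5]
opening: 0.0007
```

Run:
```python
from plant import vision,sensors
import cv2,pickle
from h import *
s=vision.snapshot("wrist");pickle.dump(s,open("w17.pkl","wb"));cv2.imwrite("pics/w17.png",s["pixels"][:,:,::-1])
s=vision.snapshot("scene");pickle.dump(s,open("s17.pkl","wb"));crop(s["pixels"],320,220,100,80,7,"s17")
```

```text
(no output)
```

View pics/w17.png

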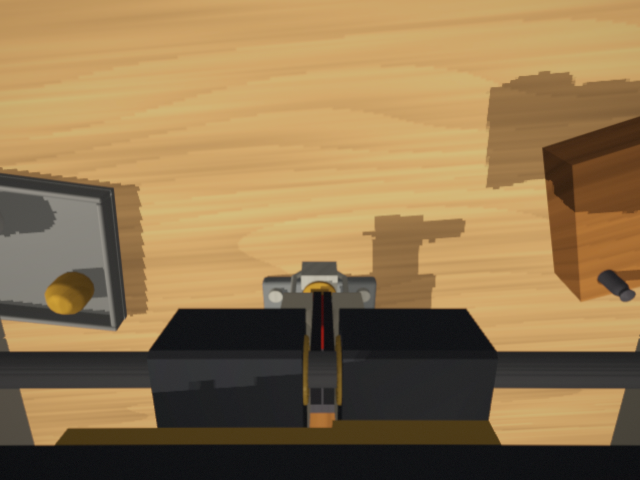

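View pics/s17.png

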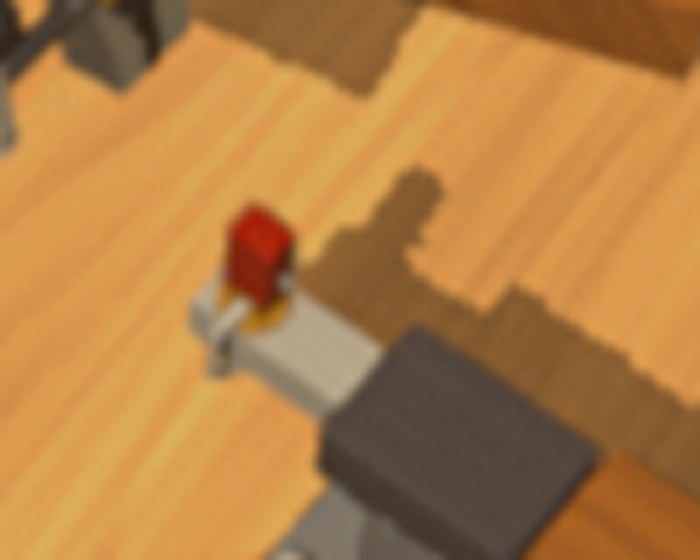

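Run:
```python
from h import *;import pickle
W=pickle.load(open("s17.pkl","rb"))
H=np.array([.488,-.0145,.08]);y=np.radians(-4.6);ex=np.array([np.cos(y),np.sin(y),0]);ey=np.array([-np.sin(y),np.cos(y),0]);ez=np.array([0,0,1.])
pt=lambda P:((proj(W,P)[0]-[320,220])*7).round().tolist()
for th in (1.57,1.3,1.0,.79):
  print(th,"corner -y",pt(H+ez*.0055-.018*ey+.026*(-np.cos(th)*ex-np.sin(th)*ez)),"hinge",pt(H+ez*.0055-.018*ey),"bow",pt(H+ez*.0055+.038*(-np.cos(th)*ex-np.sin(th)*ez)))
for dz in (0,.005): print("head top",[pt(H+ez*(.043+dz)+a*.009*ex+b*.007*ey) for a,b in((-1,-1),(1,-1),(1,1),(-1,1))])
```

```text
1.57 corner -y [210.0, 368.0] hinge [214.0, 325.0] bow [243.0, 349.0]
1.3 corner -y [192.0, 354.0] hinge [214.0, 325.0] bow [218.0, 328.0]
1.0 corner -y [175.0, 336.0] hinge [214.0, 325.0] bow [192.0, 303.0]
0.79 corner -y [164.0, 323.0] hinge [214.0, 325.0] bow [178.0, 284.0]
head top [[220.0, 220.0], [268.0, 253.0], [297.0, 222.0], [249.0, 189.0]]
head top [[221.0, 211.0], [270.0, 244.0], [298.0, 213.0], [250.0, 180.0]]
```

```bash
python3 d.py .525 -.017 .2 180 0 85.4
```

```text
t 17.25 pos [ 0.4383 -0.0102  0.1318] rpy [169.5503  -0.2532  85.4523] F [-0.483  -0.7521  0.5458] M [-0.0253  0.5747 -0.0044] op 0.00012289195089933082
units [ 0.0024  0.6526 -0.3418] [ 0.1742 -0.0043  0.0005]
```

{"op": "drive_tool", "data": {
  "moves": [
    [0,0,-0.2,0,0,0],
    [0,0.1,-0.4,0,0,0],
    [0,0.3,-0.4,0.06,0,0],
    [0,0.5,-0.38,0.12,0,0],
    [0.002,0.65,-0.35,0.174,0,0],
    [0.002,0.65,-0.35,0.174,0,0],
    [0.002,0.65,-0.35,0.174,0,0]
  ]
}}

```text
clock: 17.95
tool_pos: [0.5239, -0.0175, 0.1985]
orientation: [-179.7, -0.2, 85.4]
force: [-0.8, 0.0, 1.3]
opening: 0.0005
```

Run:
```python
from plant import vision,sensors
import cv2,pickle
from h import *
s=vision.snapshot("wrist");pickle.dump(s,open("w18.pkl","wb"));cv2.imwrite("pics/w18.png",s["pixels"][:,:,::-1]);crop(s["pixels"],270,130,100,120,5,"w18s")
s=vision.snapshot("scene");cv2.imwrite("pics/s18.png",s["pixels"][:,:,::-1])
```

```text
(no output)
```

View pics/w18s.png

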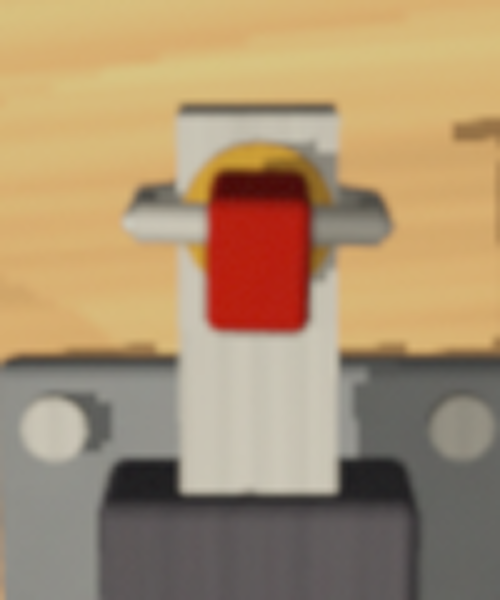

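View pics/s18.png

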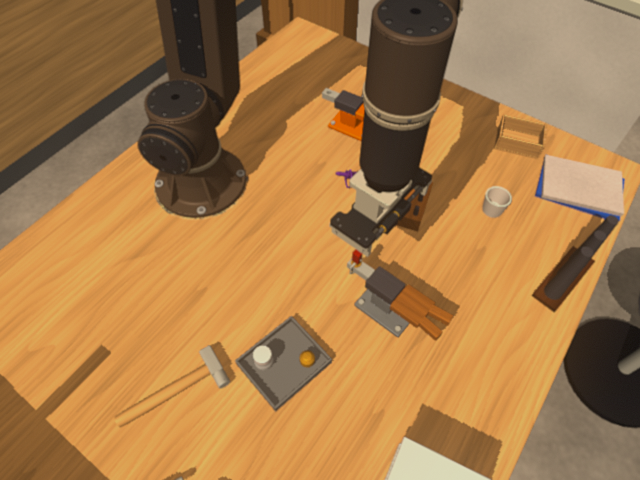

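Run:
```python
from h import *;import pickle
np.set_printoptions(precision=4,suppress=True)
W=pickle.load(open("w18.pkl","rb"))
a=lambda x,y,z:at(W,(x+.5)/5-.5+270,(y+.5)/5-.5+130,z)
H=np.array([.4878,-.0142,.08]);y=np.radians(-4.6);ex=np.array([np.cos(y),np.sin(y),0]);ey=np.array([-np.sin(y),np.cos(y),0]);ez=np.array([0,0,1.])
pt=lambda P:((proj(W,P)[0]-[270,130])*5).round().tolist()
for dz in (0,.003,.006):
  print(dz,"collar front",pt(H+ez*(.003+dz)-.0115*ex),"head top back",pt(H+ez*(.043+dz)+.009*ex),"front",pt(H+ez*(.043+dz)-.009*ex),"hinge",pt(H+ez*(.0055+dz)-.018*ey),pt(H+ez*(.0055+dz)+.018*ey))
print("bow shut",pt(H-ez*.0325),"corners",pt(H-ez*.0205-.018*ey),pt(H-ez*.0205+.018*ey), "at 1.3",pt(H+ez*.0055-.018*ey+.026*(-np.cos(1.3)*ex-np.sin(1.3)*ez)))
from plant import ticket
```

```text
0 collar front [254.0, 146.0] head top back [254.0, 340.0] front [254.0, 202.0] hinge [132.0, 227.0] [376.0, 226.0]
0.003 collar front [254.0, 148.0] head top back [254.0, 345.0] front [254.0, 206.0] hinge [131.0, 230.0] [377.0, 230.0]
0.006 collar front [254.0, 151.0] head top back [254.0, 349.0] front [254.0, 209.0] hinge [130.0, 233.0] [378.0, 233.0]
bow shut [254.0, 190.0] corners [141.0, 201.0] [367.0, 201.0] at 1.3 [140.0, 158.0]
```

```bash
python3 -c "
from plant import ticket,sensors
print(ticket.close_job()); print(sensors.get_obs()['clock'])"
```

```text
the job is handed in; nothing more can be done
None
the job is handed in; nothing more can be done
```

The linchpin is fully home in the spigot's cross hole, with its ring snapped shut under it. I handed the job in at about 18 s of the 64 s, with the robot touching nothing.

- **Insertion:** The pin slid in with almost no resistance. The collar seated at the predicted height, with a force reading of about 4 N. The ring was open on the free-end side.
- **Ring:** I pressed it down with the closed fingertips. The highest force reading was about 8 N upward and 5 N sideways, then it fell to zero as the ring snapped over.
- **Last checks:** In the final wrist picture the collar lies flush and centred on the hole, and the ring hangs vertically. In the last wrist and scene pictures, what I could see of the other objects looked unmoved. The arm hid the stand's punches in the last scene picture.

Two things did not go as expected:

- **Fingertip height:** The real fingertips sit about 30 mm higher than the reported tool position. My first grasp closed just above the head without touching anything. I worked out the offset from the wrist pictures and allowed for it after that.
- **Drift while pressing:** The tool crept 3 to 4 mm towards the spigot while I pressed the ring. I corrected it during the press. By my estimate the fingertips stayed about 3 mm clear of the spigot's end. That comes from tool positions, as I could not see the gap directly.

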